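# Load the dosing cup and index the grinder turret home

### The arm

A 6-joint arm with a two-finger parallel gripper is mounted at the origin on the work surface. World frame = base frame: x ahead of the robot, y to its left, z up, the work surface at z = 0. Lengths are in mm, angles in rad, forces in N, time in s.
With the tool pointing down it reaches from about 250 to 850 mm from the base axis. Payload 12.5 kg.
Tool frame: the origin (TCP) lies at the very end of the fingers, on their centre line; the grasp point (between the pads) lies 19 mm behind it; z points along the fingers, y is the direction in which the jaws open and shut (so a half turn about z gives the same grasp; the last joint's range is limited). The gripper opens to 93 mm and grips with 3 to 60 N. Pads are 15 mm wide; open, the fingers measure 128 mm over their backs; the gripper's body (75 mm by 188 mm) begins 65 mm behind the grasp point.
Start: joints at [1.11, 0.351, 1.652, -0, 1.139, -0.085], TCP at [201.827, 511.615, 218.633] pointing down, gripper open.
Joint ranges: [-2.75, 2.75], [-0.79, 2.1], [0.01, 2.65], [-1.57, 4.71], [0.07, 3.14], [-2.87, 2.87]. Speed limits (rad/s): [2.22, 2.22, 2.79, 3.14, 3.14, 3.14].

### API

Orientations are given as a rotation vector (axis times angle).
In Python, from cell import * gives the robot as it stands.
- The arm moves only by the tool carry_out, never from a script. Its argument "targets" is a list of rows, each a list of 6 numbers: the shift along the tool's x, y, z as a fraction of full scale, then the turn, a rotation vector about the tool's x, y, z as a fraction of full scale. In form: [[dx, dy, dz, ax, ay, az], ...]. A call has exactly 10 rows; each row is the pose to reach, as a shift and turn from the pose measured when the call began, along the tool's axes at that moment; what a row does not reach only later rows make up. Full scale, the value 1, is 0.15 m for a shift and pi/2 rad for a turn. A row lasts 1/12 s, in which the tool goes at most 41.7 mm and 7.16 degrees, less where a joint would pass 70% of its speed; a pose out of reach is approached as far as the arm can. A call with a number of a shift or a turn outside -1 to 1 is refused whole. A call with a gripper value outside its range is refused whole. "fingers" is the closure, from 0 (fully open) to 1 (shut), set as the call begins (left out, the last holds). The fingers move at their own pace and stop on an object; "newtons" is the grip in N (left out, the last holds). Time passes only in rows, so rows that repeat a pose let the fingers close, or fill a call up. It gives the time, the measured TCP pose, the force and the opening at its end, in the units of the state.
- sense(): the state, without advancing time (a new reading comes with each control period).
- grab_frame(name): name is "side" or "top" or "wrist"; returns a dict with "image" (400x640x3 uint8, red, green, blue), "range_z" (400x640 float32, mm along the optical axis (not along the pixel's ray), 0 where there is no reading), "K" (3x3 intrinsics, pixels), "k1" (the pictures are not rectified: a ray, as slopes to the right and down, at radius r is drawn at 1 + k1 r^2 times it, then the intrinsics apply), "world_to_cam" (4x4, takes a point from world to camera coordinates). Camera axes: x right, y down, z forward; pixel columns grow to the right and rows downward; lengths in mm; the calibration is good to about 2 mm. A picture is of the moment at which its call begins.
- hand_in(): hands the job in, once; it reports no verdict.
The state is a dict: "time_s": time; "q": joint angles; "dq": joint speeds; "joint_torque": joint torques, N m; "ee_pos": TCP position; "tcp_rot": TCP orientation; "wrist_force": force on the tool from outside, world axes, zero at the start; "ft_torque": the same for the moment, N m; "width": opening from 0.0 (shut) to 1.0 (fully open).
Only numpy, scipy, OpenCV 4.12 (cv2) and the standard library are available. Lean on these libraries where they do the work, as an engineer would, in place of code of your own. Each camera call takes 0.05 s, during which the arm holds its last target. There are 200 camera calls.

### The job

Stand the steel dosing cup upright in the empty ring seat of the coffee grinder's turret and let go of it; then, with the closed fingers, push the turret round clockwise by its upright peg to its next stop, until its catch has clicked fully home with the cup under the chute, and move clear. Be gentle: neither the fingers nor the cup may ever press on the turret with more than 25 N, and leave the other things on the counter where they are.

Things in the scene. Friction and masses are not known exactly. Their poses are not given: they have to be found in the camera images.
- grinder: Coffee grinder, fixed. Black round foot (radius 112 mm, 18 mm high) under the turret; left (+y) of it a red column about 70 x 85 mm, 250 mm high, whose arm holds a steel chute over the turret (lower end 145 mm up, 58 mm from the axis, 94 degrees counter-clockwise from the grinder's x). Origin on the turret's axis at counter height, z up, x away from its front.
- turret: Aluminium disc, radius 95 mm, upper face 42 mm above the counter, turning on the grinder's vertical axis, about 92 degrees between end stops. Starts anywhere in the first 11 degrees (loading end), turns clockwise from above to home. Origin on the axis, z up. Home nominally puts the seat under the chute, but differs by up to 11 degrees either way per machine: it must be felt.
- seat (a point): Centre of the floor of the ring seat on the turret, 42 mm above the counter, 58 mm from the axis: a dark steel ring 16 mm high, 49 mm inner and 57 mm outer diameter. At the start near the grinder's front (-x).
- peg_top (a point): Top centre of the turret's upright steel push peg: 14 mm thick, 45 mm tall, top 87 mm above the counter, 82 mm from the axis. Starts at the grinder's back right, travels clockwise round the right side to the front right. Push needed there: 8 to 10 N over the first catch (jerks to 15), then about 2 N drag; in the last 3 to 4 mm the catch drops in, then a rigid stop (force rises steeply).
- ball_catch (a joint): Lift of the spring ball catch at the turret's rim (m): 0 when it lies in a notch (loading or home), about 0.0025 while it rides on the raised rim between them.
- dose_cup: Dosing cup to be loaded: plain closed steel cylinder, 45 mm in diameter, 60 mm tall, 105 to 210 g, standing on the counter right of the grinder. Origin at the centre of its underside, z up along its axis.
- shaker: Bystander: slimmer and taller steel shaker with a domed top, 38 mm wide at most, 86 mm tall. Origin at the underside's centre. Leave it alone.
- sugar_tin: Bystander: wider and lower steel tin, 62 mm in diameter, 48 mm tall. Origin at the underside's centre. Leave it alone.
- mug: Bystander: white mug, 76 mm in diameter, 85 mm tall.
- soap: Bystander: clear soap bottle, 60 mm in diameter, 150 mm tall.
- glass_jar: Bystander: glass jar, 80 mm in diameter, 120 mm tall.
- spoon: Bystander: wooden spoon lying on the counter, 170 mm long.
- sponge_block: Bystander: yellow block, 90 x 60 x 30 mm.

How it is judged:
By the outcome, as a careful person would: the job done as asked, in the order asked, and still so for the second after the job is handed in, with the robot touching nothing.
It also fails if it takes over 72 s, if anything falls off the work surface, if the arm or the gripper's body presses on something with over 40 N, if the wrist force passes 120 N, or if a joint passes its speed limit or range.

## Working session

There is one attempt and no reset: what is moved stays moved. The work goes in short steps, Python scripts to look and compute and a tool call to move; the robot and the scene stay as the last step left them, time stands still between calls to the robot, and variables do not carry over. Pictures are saved under pics/ and viewed, about 8 in all and at most 12, crops included, and the job is handed in when it is done.

Besides the shell and the picture viewer there is one more tool, called after "Emit:" by a JSON object that holds its "fn" and its "kwargs". carry_out: Moves the arm, as the interface text tells. Its arguments: {"type":"object","properties":{"targets":{"type":"array"},"fingers":{"type":"number"},"newtons":{"type":"number"}},"required":["targets"]}

```bash
ls; mkdir -p pics; cat > h.py <<'E'
from cell import *
import numpy as np, cv2
def grab(n):
    f=grab_frame(n); np.savez('last_%s.npz'%n,**{k:np.asarray(v) for k,v in f.items()}); return f
def load(n): return dict(np.load('last_%s.npz'%n))
def cloud(f):
    h,w=f['range_z'].shape; K=f['K']; k1=float(f['k1'])
    u,v=np.meshgrid(np.arange(w),np.arange(h))
    D=np.array([k1,0,0,0,0])
    p=cv2.undistortPoints(np.stack([u,v],-1).reshape(-1,1,2).astype(float),K,D).reshape(h,w,2)
    z=f['range_z']; c=np.concatenate([p*z[...,None],z[...,None]],-1)
    W=np.linalg.inv(f['world_to_cam'])
    return c@W[:3,:3].T+W[:3,3]
def ray(f,u,v,zw):
    p=cv2.undistortPoints(np.array([[[u,v]]],float),f['K'],np.array([float(f['k1']),0,0,0,0])).ravel()
    W=np.linalg.inv(f['world_to_cam']); d=W[:3,:3]@[p[0],p[1],1]; o=W[:3,3]
    return o+d*(zw-o[2])/d[2]
def save(img,n): cv2.imwrite('pics/%s.png'%n,img[...,::-1])
E
python3 - <<'E'
from h import *
print(sense())
for n in ['top','side']:
    f=grab(n); save(f['image'],n+'0'); print(n,f['K'],f['k1'],f['world_to_cam'])
E
```

```text
pics
{'time_s': 0.0, 'q': array([ 1.11042339e+00,  3.51208639e-01,  1.65238768e+00,  1.35821168e-05,
        1.13909672e+00, -8.46063779e-02]), 'dq': array([-2.40713826e-04, -1.25542272e-03, -6.23718456e-04, -6.65913977e-05,
       -2.17018701e-04,  7.09673883e-04]), 'joint_torque': array([ 2.89614236e-04, -4.97323501e+01, -2.85262495e+01,  6.99615455e-02,
        2.56627297e-02, -1.05393954e-04]), 'ee_pos': array([201.67348644, 511.34172848, 218.13038114]), 'tcp_rot': array([-5.86737354e-01, -3.08600156e+00,  1.65933569e-03]), 'wrist_force': array([ 0.77774493, -0.30514781,  0.4894817 ]), 'ft_torque': array([-0.01769767, -0.01556773,  0.03314603]), 'width': 0.9987844924099777}
top [[435.27255608   0.         321.55267983]
 [  0.         435.27255608 201.92431978]
 [  0.           0.           1.        ]] -0.06437858696638919 [[ 3.91014654e-03 -9.99669255e-01  2.54183149e-02  1.11976584e+01]
 [-9.92043076e-01 -7.07645338e-03 -1.25699878e-01  5.25241765e+02]
 [ 1.25838175e-01 -2.47245584e-02 -9.91742633e-01  1.35061505e+03]
 [ 0.00000000e+00  0.00000000e+00  0.00000000e+00  1.00000000e+00]]
side [[367.90831828   0.         313.94702028]
 [  0.         367.90831828 208.68838531]
 [  0.           0.           1.        ]] -0.0847065677849727 [[ 9.97581091e-01 -6.73548907e-02  1.71838511e-02 -5.29146544e+02]
 [-3.65908142e-02 -7.19006158e-01 -6.94039810e-01  9.66002369e+01]
 [ 5.91022703e-02  6.91732220e-01 -7.19731518e-01  9.75229927e+02]
 [ 0.00000000e+00  0.00000000e+00  0.00000000e+00  1.00000000e+00]]
```

View pics/top0.png

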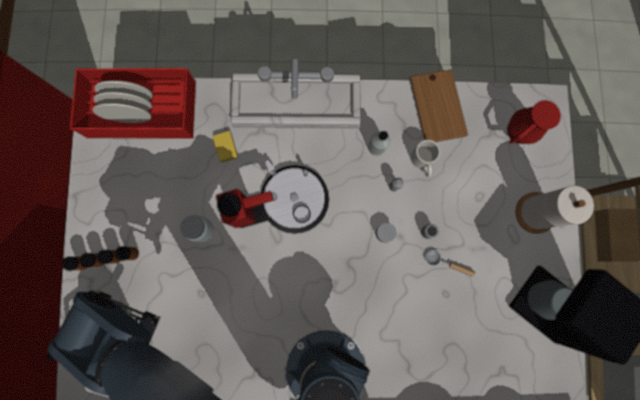

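View pics/side0.png

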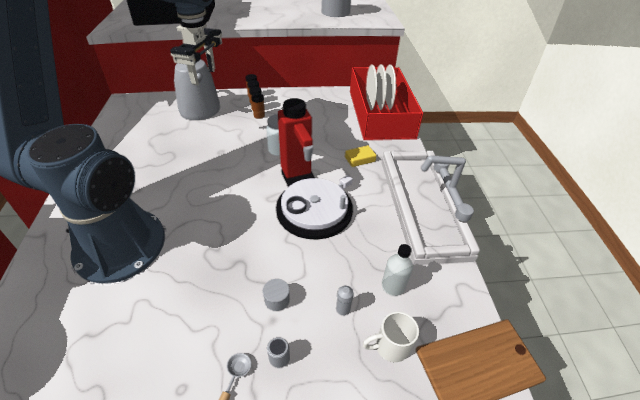

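```bash
python3 - <<'E'
from h import *
f=load('top'); s=load('side')
a=cv2.resize(f['image'][155:245,215:335],None,fx=6,fy=6,interpolation=cv2.INTER_CUBIC)
save(a,'turret')
b=cv2.resize(s['image'][170:250,260:360],None,fx=4,fy=4,interpolation=cv2.INTER_CUBIC)
c=cv2.resize(f['image'][165:265,360:460],None,fx=4,fy=4,interpolation=cv2.INTER_CUBIC)
h=np.zeros((400,800,3),np.uint8); h[:320,:400]=b; h[:,400:]=c; save(h,'combo')
P=cloud(f);Q=cloud(s)
for nm,C in(('top',P),('side',Q)):
    V=C.reshape(-1,3); V=V[np.isfinite(V).all(1)]
    # objects on the right
    m=(V[:,2]>15)&(V[:,2]<200)&(V[:,0]>250)&(V[:,0]<800)&(V[:,1]<-60)&(V[:,1]>-450)
    A=V[m]; g=np.zeros((280,200),np.uint8)
    ij=((A[:,:2]-[250,-450])/2).astype(int); g[ij[:,0],ij[:,1]]=1
    g=cv2.dilate(g,np.ones((5,5)))
    n,l=cv2.connectedComponents(g)
    lab=l[ij[:,0],ij[:,1]]
    for i in range(1,n):
        B=A[lab==i]; 
        if len(B)<20: continue
        zt=np.percentile(B[:,2],95); T=B[B[:,2]>zt-6]
        print(nm,len(B),'ztop',zt.round(1),'med',np.median(T,0).round(1),'min',T.min(0).round(0),'max',T.max(0).round(0))
    # turret plane
    m=(abs(V[:,2]-42)<5)&(V[:,0]>450)&(V[:,0]<800)&(V[:,1]<220)&(V[:,1]>-60)
    T=V[m]; 
    (cx,cy),r=cv2.minEnclosingCircle(T[:,:2].astype(np.float32)); print('turret',nm,cx,cy,r,np.median(T[:,2]),T.min(0),T.max(0))
E
```

```text
top 94 ztop 22.0 med [ 321.7 -418.    18.8] min [ 304. -450.   16.] max [ 358. -320.   25.]
top 320 ztop 52.2 med [ 429.6 -188.6   48.8] min [ 401. -217.   46.] max [ 461. -159.   57.]
top 194 ztop 64.5 med [ 435.5 -329.9   61.2] min [ 414. -347.   59.] max [ 455. -309.   67.]
top 143 ztop 88.2 med [ 584.7 -223.4   86. ] min [ 570. -234.   82.] max [ 599. -208.   92.]
top 462 ztop 85.6 med [ 679.8 -320.7   84. ] min [ 638. -354.   80.] max [ 718. -281.   90.]
top 403 ztop 150.3 med [ 712.9 -166.4  149.1] min [ 701. -181.  144.] max [ 726. -154.  156.]
top 519 ztop 22.4 med [ 771.1 -382.6   19. ] min [ 732. -450.   16.] max [ 800. -316.   27.]
top 146 ztop 52.6 med [788.2 -85.9  49.7] min [ 775. -106.   47.] max [799. -60.  57.]
turret top 645.9658813476562 87.7144546508789 200.6821746826172 41.87379652294226 [450.11832669 -57.25919522  37.00424308] [799.89544983 217.68437197  46.9952082 ]
side 62 ztop 20.6 med [ 325.9 -408.6   17.9] min [ 315. -416.   15.] max [ 335. -397.   22.]
side 39 ztop 17.2 med [ 348.1 -346.2   15.8] min [ 325. -378.   15.] max [ 375. -322.   18.]
side 664 ztop 50.3 med [ 430.  -193.    48.3] min [ 400. -222.   44.] max [ 460. -160.   52.]
side 538 ztop 62.5 med [ 432.9 -332.9   60.7] min [ 412. -353.   57.] max [ 455. -312.   64.]
side 375 ztop 86.9 med [ 581.3 -225.6   84.9] min [ 568. -238.   81.] max [ 595. -210.   89.]
side 3138 ztop 84.9 med [ 682.1 -322.1   85. ] min [ 645. -358.   79.] max [ 720. -282.   89.]
side 1062 ztop 150.9 med [ 713.7 -169.6  150.6] min [ 701. -183.  146.] max [ 728. -155.  154.]
side 272 ztop 52.9 med [788.9 -86.1  50.6] min [ 778. -110.   47.] max [800. -60.  54.]
turret side 638.463134765625 79.01876831054688 196.75314331054688 43.568767827432 [450.92089035 -59.03674629  37.03390787] [780.71432559 216.52899836  46.97451004]
```

View pics/turret.png

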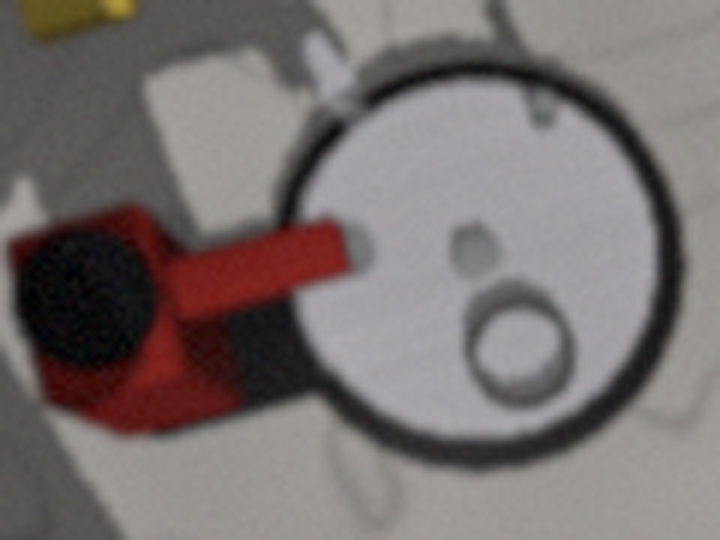

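View pics/combo.png

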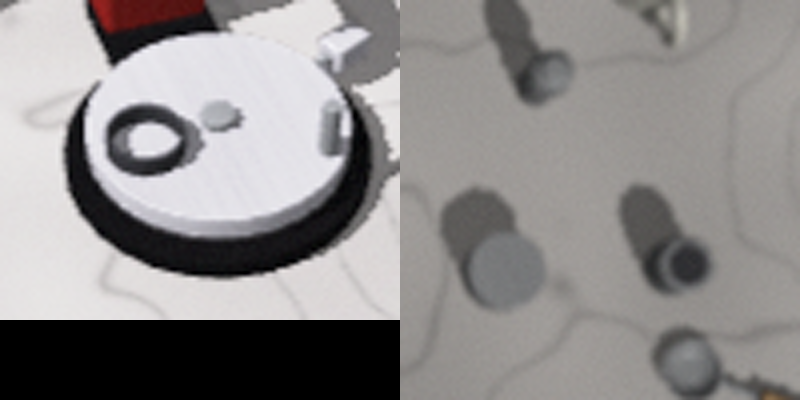

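```bash
cat >> h.py <<'E'
def fitc(X,r=None,thr=6):
    from scipy.optimize import least_squares
    f=(lambda p:np.hypot(X[:,0]-p[0],X[:,1]-p[1])-(r or p[2]))
    p0=[*X.mean(0)[:2]]+([] if r else [50]); return least_squares(f,p0,loss='soft_l1').x
E
python3 - <<'E'
from h import *
f=load('top'); s=load('side')
for nm,F in(('top',f),('side',s)):
    V=cloud(F); img=F['image']
    near=(np.hypot(V[...,0]-580,V[...,1]-70)<170)
    Z=V[...,2]
    disc=(abs(Z-42)<7)&near&(img.min(-1)>110)
    n,l,st,ce=cv2.connectedComponentsWithStats(disc.astype(np.uint8)); i=1+st[1:,4].argmax(); M=(l==i).astype(np.uint8)
    cs,_=cv2.findContours(M,cv2.RETR_EXTERNAL,cv2.CHAIN_APPROX_NONE); c=max(cs,key=len)[:,0]
    X=np.array([ray(F,u,v,42) for u,v in c])
    h=cv2.convexHull(X[:,:2].astype(np.float32))[:,0]
    p=fitc(X); d=abs(np.hypot(*(X[:,:2]-p[:2]).T)-95); X2=X[d<4]; print(nm,'axis',p, fitc(X2),fitc(X2,95),len(X2),len(X))
    ax=fitc(X2)[:2]
    hi=near&(np.hypot(V[...,0]-ax[0],V[...,1]-ax[1])<93)
    # peg
    m=hi&(Z>70)&(Z<95)
    B=V[m]; a=np.degrees(np.arctan2(B[:,1]-ax[1],B[:,0]-ax[0])); k=a<45; k&=a>-90
    B=B[k]; print('peg',len(B),B.mean(0),np.ptp(B,axis=0))
    # ring: dark pixels near axis
    dark=(np.hypot(V[...,0]-ax[0]+40,V[...,1]-ax[1]+25)<50)&(abs(Z-50)<16)&(img.max(-1)<125)
    vs,us=np.nonzero(dark); R=np.array([ray(F,u,v,58) for u,v in zip(us,vs)])
    print('ring z',np.percentile(Z[dark],[10,50,90]), len(R))
    H=V[(abs(Z-57)<4)&(np.hypot(V[...,0]-ax[0]+40,V[...,1]-ax[1]+25)<50)]
    if len(H)>8: print('ring depth',len(H),H.mean(0),fitc(H,26.5))
# manual ray on top-crop ring, axis knob, peg
cr=lambda u,v:(215+(u+.5)/6-.5,155+(v+.5)/6-.5)
print('floor centre (bright ellipse) rim', ray(f,*cr(517,345),50), 'peg',ray(f,*cr(540,85),87),ray(f,*cr(545,115),60))
E
```

```text
top axis [538.01078158 101.25569948  92.08302808] [538.20663614 102.06214343  92.8637838 ] [538.08294705 102.80619357] 138 187
peg 19 [612.37534007  66.65247494  84.96653446] [13.86765189 12.28702905 19.65829403]
ring z [39.34857537 46.07079756 58.79740168] 191
ring depth 66 [489.68978689  79.29180755  56.56376929] [486.90599136  77.44716467]
side axis [536.97441131  99.35558891  95.71734396] [536.03739044  98.74138815  95.11358218] [536.03305513  98.73258308] 164 202
peg 36 [609.50389361  62.71635977  82.54568566] [11.80821277 10.06643646 21.97280621]
ring z [43.39987641 50.63328342 59.50129523] 218
ring depth 119 [484.59426045  75.16107172  57.56146117] [483.82155041  75.11848497]
floor centre (bright ellipse) rim [490.53172689  79.46009448  50.        ] peg [621.00180314  68.15611232  87.        ] [610.56292824  65.80083982  60.        ]
```

```bash
cat >> h.py <<'E'
from scipy.spatial.transform import Rotation as Rn
def row(p,ang):
    """final row for target TCP p, tool pointing down, jaw (tool y) at angle ang deg"""
    s=sense(); R0=Rn.from_rotvec(s['tcp_rot'])
    y=np.array([np.cos(np.radians(ang)),np.sin(np.radians(ang)),0]); z=np.array([0,0,-1.]); x=np.cross(y,z)
    Rt=Rn.from_matrix(np.stack([x,y,z],1))
    d=R0.inv().apply(np.array(p)-s['ee_pos'])/150; r=(R0.inv()*Rt).as_rotvec()/(np.pi/2)
    print('t',round(s['time_s'],2),'pos',s['ee_pos'].round(1),'F',s['wrist_force'].round(1),'w',round(s['width']*93,1))
    print('row',d.round(3),r.round(3))
E
python3 - <<'E'
from h import *
row([434.3,-331.5,200],-30)
row([434.3,-331.5,200],0)
E
```

```text
t 0.1 pos [201.7 511.4 218.2] F [0.  0.4 0.3] w 93.0
row [-3.505 -4.658  0.125] [-1.000e-03  0.000e+00  1.094e+00]
t 0.1 pos [201.7 511.4 218.2] F [0.  0.4 0.3] w 93.0
row [-3.505 -4.658  0.125] [-0.001  0.     0.761]
```

Emit:
{"fn": "carry_out", "kwargs": {"targets": [[-0.05,-0.07,0,0,0,0],[-0.15,-0.2,0,0,0,0],[-0.26,-0.35,0,0,0,0],[-0.37,-0.5,0,0,0,0],[-0.49,-0.65,0,0,0,0],[-0.6,-0.8,0,0,0,0],[-0.68,-0.9,0,0,0,0],[-0.75,-1,0,0,0,0],[-0.75,-1,0,0,0,0],[-0.75,-1,0,0,0,0]], "fingers": 0, "newtons": 20}}

```text
time_s: 0.93
ee_pos: [251.5, 330.3, 218.4]
tcp_rot: [-0.589, -3.086, 0.001]
wrist_force: [0.3, -0.3, -0.2]
width: 1.001
```

Emit:
{"fn": "carry_out", "kwargs": {"targets": [[-0.05,-0.07,0,0,0,0],[-0.15,-0.2,0,0,0,0],[-0.26,-0.35,0,0,0,0],[-0.37,-0.5,0,0,0,0],[-0.49,-0.65,0,0,0,0],[-0.6,-0.8,0,0,0,0],[-0.68,-0.9,0,0,0,0],[-0.75,-1,0,0,0,0],[-0.75,-1,0,0,0,0],[-0.75,-1,0,0,0,0]]}}

```text
time_s: 1.77
ee_pos: [301.2, 149.7, 218.6]
tcp_rot: [-0.591, -3.085, 0.001]
wrist_force: [0.0, 0.7, -0.4]
width: 0.998
```

Emit:
{"fn": "carry_out", "kwargs": {"targets": [[-0.05,-0.07,0,0,0,0],[-0.15,-0.2,0,0,0,0],[-0.26,-0.35,0,0,0,0],[-0.37,-0.5,0,0,0,0],[-0.49,-0.65,0,0,0,0],[-0.6,-0.8,0,0,0,0],[-0.68,-0.9,0,0,0,0],[-0.75,-1,0,0,0,0],[-0.75,-1,0,0,0,0],[-0.75,-1,0,0,0,0]]}}

```text
time_s: 2.6
ee_pos: [350.6, -30.8, 218.5]
tcp_rot: [-0.592, -3.085, 0.0]
wrist_force: [0.3, 1.0, -0.4]
width: 0.997
```

Emit:
{"fn": "carry_out", "kwargs": {"targets": [[-0.05,-0.07,0,0,0,0],[-0.15,-0.2,0,0,0,0],[-0.26,-0.35,0,0,0,0.05],[-0.37,-0.5,0,0,0,0.1],[-0.49,-0.65,0,0,0,0.15],[-0.6,-0.8,0,0,0,0.2],[-0.68,-0.9,0,0,0,0.25],[-0.75,-1,0,0,0,0.3],[-0.75,-1,0,0,0,0.35],[-0.75,-1,0,0,0,0.4]]}}

```text
time_s: 3.43
ee_pos: [400.4, -211.0, 218.1]
tcp_rot: [-1.521, -2.747, 0.0]
wrist_force: [-0.1, 0.9, -0.8]
width: 1.0
```

```bash
python3 - <<'E'
from h import *
row([434.3,-331.5,130],-30)
E
```

```text
t 3.43 pos [ 400.4 -211.   218.1] F [-0.1  0.9 -0.8] w 93.0
row [-0.802 -0.235  0.587] [-0.001 -0.     0.689]
```

Emit:
{"fn": "carry_out", "kwargs": {"targets": [[-0.08,-0.02,0.03,0,0,0.07],[-0.2,-0.06,0.1,0,0,0.14],[-0.35,-0.1,0.2,0,0,0.22],[-0.5,-0.15,0.3,0,0,0.3],[-0.65,-0.19,0.4,0,0,0.38],[-0.75,-0.22,0.5,0,0,0.46],[-0.802,-0.235,0.56,0,0,0.54],[-0.802,-0.235,0.587,0,0,0.62],[-0.802,-0.235,0.587,0,0,0.689],[-0.802,-0.235,0.587,0,0,0.689]]}}

```text
time_s: 4.27
ee_pos: [435.3, -329.8, 129.4]
tcp_rot: [-2.721, -1.566, 0.001]
wrist_force: [0.8, 0.6, -0.2]
width: 0.997
```

```bash
python3 - <<'E'
from h import *
row([434.3,-331.5,27],-30)
f=grab('wrist'); save(f['image'],'w1'); print(f['world_to_cam'].round(3),f['K'])
V=cloud(f);m=(abs(V[...,2]-60)<4)&(np.hypot(V[...,0]-434,V[...,1]+331)<35)
print(m.sum(), V[m].mean(0) if m.any() else 0, V[m].min(0),V[m].max(0), fitc(V[m]))
E
```

```text
t 4.27 pos [ 435.3 -329.8  129.4] F [ 0.8  0.6 -0.2] w 92.7
row [-0.013  0.002  0.682] [-0.002 -0.    -0.002]
[[ 8.65000e-01 -5.03000e-01 -2.00000e-03 -5.43279e+02]
 [-4.86000e-01 -8.38000e-01  2.49000e-01 -7.14740e+01]
 [-1.27000e-01 -2.14000e-01 -9.68000e-01  2.88581e+02]
 [ 0.00000e+00  0.00000e+00  0.00000e+00  1.00000e+00]] [[327.35061677   0.         322.54198206]
 [  0.         327.35061677 195.64858563]
 [  0.           0.           1.        ]]
2559 [ 437.0819501  -329.142896     60.59054201] [ 414.30529813 -352.80602297   56.03573806] [ 458.35277067 -308.11466707   63.19010306] [ 436.94773885 -329.28671777   15.31776962]
```

View pics/w1.png

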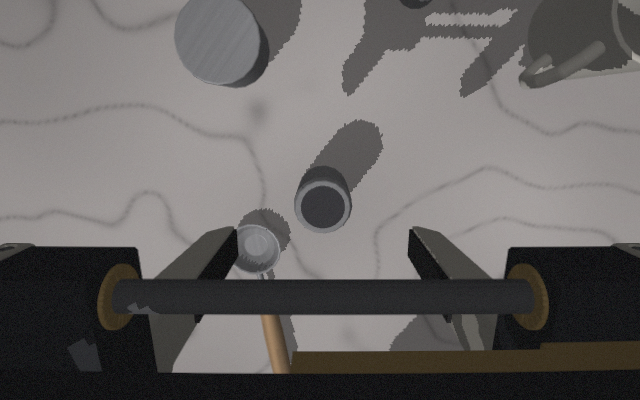

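```bash
python3 - <<'E'
from h import *
f=load('wrist')
y=np.array([np.cos(np.radians(-30)),np.sin(np.radians(-30))]);x=np.array([y[1],-y[0]])
c=np.array([435.3,-330.5])
for uv in [(236,245),(258,272),(279,245),(258,225),(240,265)]:
    p=ray(f,*uv,18)[:2]-c; print(uv,'along jaw',(p@y).round(1),'perp',(p@x).round(1))
V=cloud(f); print(V[245,258],V[265,245])
E
```

```text
(236, 245) along jaw -78.5 perp 48.4
(258, 272) along jaw -59.7 perp 75.5
(279, 245) along jaw -39.0 perp 48.4
(258, 225) along jaw -57.2 perp 29.0
(240, 265) along jaw -76.2 perp 68.4
[ 354.32973216 -347.36182055    2.14967999] [ 334.8839476  -356.68385147    8.92354715]
```

Emit:
{"fn": "carry_out", "kwargs": {"targets": [[0,0,0.05,0,0,0],[0,0,0.14,0,0,0],[0,0,0.24,0,0,0],[0,0,0.34,0,0,0],[0,0,0.44,0,0,0],[0,0,0.54,0,0,0],[0,0,0.62,0,0,0],[0,0,0.66,0,0,0],[0,0,0.682,0,0,0],[0,0,0.682,0,0,0]]}}

```text
time_s: 5.15
ee_pos: [435.1, -329.7, 27.1]
tcp_rot: [-2.715, -1.577, 0.001]
wrist_force: [-0.3, -0.2, -0.1]
width: 1.001
```

Emit:
{"fn": "carry_out", "kwargs": {"targets": [[0,0,0,0,0,0],[0,0,0,0,0,0],[0,0,0,0,0,0],[0,0,0,0,0,0],[0,0,0,0,0,0],[0,0,0,0,0,0],[0,0,0,0,0,0],[0,0,0,0,0,0],[0,0,0,0,0,0],[0,0,0,0,0,0]], "fingers": 1, "newtons": 20}}

```text
time_s: 5.98
ee_pos: [435.1, -329.7, 27.1]
tcp_rot: [-2.715, -1.577, 0.001]
wrist_force: [-0.5, 0.5, 0.7]
width: 0.475
```

Emit:
{"fn": "carry_out", "kwargs": {"targets": [[0,0,-0.03,0,0,0],[0,0,-0.1,0,0,0],[0,0,-0.2,0,0,0],[0,0,-0.32,0,0,0],[0,0,-0.44,0,0,0],[0,0,-0.56,0,0,0],[0,0,-0.66,0,0,0],[0,0,-0.72,0,0,0],[0,0,-0.75,0,0,0],[0,0,-0.75,0,0,0]]}}

```text
time_s: 6.82
ee_pos: [435.6, -330.0, 140.5]
tcp_rot: [-2.716, -1.578, 0.001]
wrist_force: [0.8, -0.0, -1.1]
width: 0.475
```

```bash
python3 - <<'E'
from h import *
row([486,76,140],-30)
E
```

```text
t 6.82 pos [ 435.6 -330.   140.5] F [ 0.8 -0.  -1.1] w 44.1
row [ 2.518 -1.049  0.005] [-0.001 -0.     0.003]
```

Emit:
{"fn": "carry_out", "kwargs": {"targets": [[0.05,-0.02,0,0,0,0],[0.14,-0.06,0,0,0,0],[0.27,-0.11,0,0,0,0],[0.42,-0.17,0,0,0,0],[0.58,-0.24,0,0,0,0],[0.73,-0.3,0,0,0,0],[0.86,-0.36,0,0,0,0],[0.95,-0.4,0,0,0,0],[1,-0.42,0,0,0,0],[1,-0.42,0,0,0,0]]}}

```text
time_s: 7.65
ee_pos: [454.9, -166.5, 140.1]
tcp_rot: [-2.713, -1.58, 0.002]
wrist_force: [-0.6, -0.6, -1.4]
width: 0.477
```

Emit:
{"fn": "carry_out", "kwargs": {"targets": [[0.05,-0.02,0,0,0,0],[0.14,-0.06,0,0,0,0],[0.27,-0.11,0,0,0,0],[0.42,-0.17,0,0,0,0],[0.58,-0.24,0,0,0,0],[0.73,-0.3,0,0,0,0],[0.86,-0.36,0,0,0,0],[0.95,-0.4,0,0,0,0],[1,-0.42,0,0,0,0],[1,-0.42,0,0,0,0]]}}

```text
time_s: 8.48
ee_pos: [474.2, -4.1, 140.1]
tcp_rot: [-2.712, -1.581, 0.002]
wrist_force: [0.5, -0.9, -1.6]
width: 0.477
```

```bash
python3 - <<'E'
from h import *
row([486,76,140],-30)
f=grab('wrist'); save(f['image'],'w2')
s=grab('side'); t=grab('top')
for nm,F in(('wrist',f),('side',s),('top',t)):
    V=cloud(F); e=sense()['ee_pos']; m=(V[...,2]>70)&(V[...,2]<190)&(np.hypot(V[...,0]-e[0],V[...,1]-e[1])<60)
    print(nm,m.sum())
h=np.zeros((400,800,3),np.uint8)
h[:,:640]=f['image']; save(h[:,:640],'w2')
c=s['image'][120:320,160:420]; save(cv2.resize(c,None,fx=3,fy=3,interpolation=cv2.INTER_CUBIC),'s2')
E
```

```text
t 8.48 pos [474.2  -4.1 140.1] F [ 0.5 -0.9 -1.6] w 44.4
row [ 0.504 -0.195  0.002] [-0.002 -0.     0.005]
wrist 9927
side 638
top 0
```

View pics/w2.png

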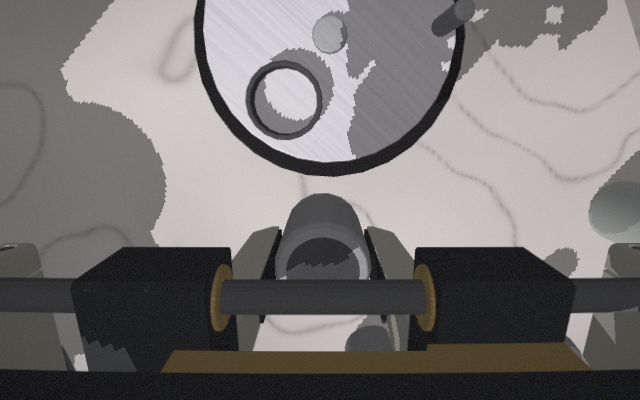

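```bash
python3 - <<'E'
from h import *
f=load('wrist'); V=cloud(f); img=f['image']; e=sense()['ee_pos']
y=np.array([np.cos(np.radians(-30)),np.sin(np.radians(-30))]);x=np.array([-y[1],y[0]])
u,v=np.meshgrid(np.arange(640),np.arange(400))
m=(u>285)&(u<362)&(v>192)&(v<240)&(V[...,2]>105)&(V[...,2]<180)
B=V[m]; print('cup side pts',len(B),np.percentile(B[:,2],[2,50,98]))
for lo,hi in((116,130),(130,145),(145,160),(116,165)):
    C=B[(B[:,2]>lo)&(B[:,2]<hi)]; c=fitc(C,22.5); print(lo,hi,len(C),'cup c',c.round(1),'rel TCP along x,y tool',((c-e[:2])@x).round(2),((c-e[:2])@y).round(2))
b=ray(f,323,193,113); print('front bottom edge rel',(b[:2]-e[:2])@x-22.5,(b[:2]-e[:2])@y)
# ring
g=img.max(-1); 
roi=(u>235)&(u<335)&(v>50)&(v<150)
top=roi&(abs(V[...,2]-58)<5); R=V[top]; 
print('ring top pts',len(R),R.mean(0),fitc(R,26.5),fitc(R))
dark=(roi&(g<85)).astype(np.uint8); cs,_=cv2.findContours(dark,cv2.RETR_EXTERNAL,cv2.CHAIN_APPROX_NONE); c=max(cs,key=len)[:,0]
X=np.array([ray(f,a,bb,58) for a,bb in c]); print('contour@58',fitc(X),fitc(X,28.5))
for uv in [(248,100),(322,100),(285,61),(285,138)]: print(uv,ray(f,*uv,58).round(1))
tc=fitc(R,26.5); print('target',tc)
# axis from disc edge
d=(abs(V[...,2]-42)<4)&(u>180)&(u<480)&(v<180); print(fitc(V[d]))
E
```

```text
cup side pts 2921 [118.8625909  159.95620291 174.3218321 ]
116 130 354 cup c [475.2  -5.3] rel TCP along x,y tool 0.92 0.68
130 145 491 cup c [475.2  -5.3] rel TCP along x,y tool 0.93 0.7
145 160 620 cup c [496.4  30.6] rel TCP along x,y tool 42.65 1.17
116 165 1696 cup c [496.3  30.7] rel TCP along x,y tool 42.62 1.02
front bottom edge rel -0.22563646333762932 0.7944039766507132
ring top pts 1380 [487.6370091   77.814817    58.07599864] [488.26718657  75.91982171] [488.26766626  75.97191261  25.9562536 ]
contour@58 [488.68109891  76.15426471  27.33935807] [488.6785873   76.12101467]
(248, 100) [465.9  89.5  58. ]
(322, 100) [513.   62.7  58. ]
(285, 61) [503.3  99.   58. ]
(285, 138) [475.3  52.4  58. ]
target [488.26718657  75.91982171]
[527.15004312  79.54837235  55.31998373]
```

```bash
python3 - <<'E'
from h import *
row([487.6,76.6,97],-30)
E
```

```text
t 8.63 pos [474.1  -5.7 140.2] F [-0.6 -0.1 -1.9] w 44.8
row [ 0.521 -0.192  0.289] [-0.001 -0.     0.004]
```

Emit:
{"fn": "carry_out", "kwargs": {"targets": [[0.03,-0.01,0,0,0,0],[0.1,-0.04,0,0,0,0],[0.2,-0.07,0,0,0,0],[0.3,-0.11,0.02,0,0,0],[0.4,-0.15,0.06,0,0,0],[0.48,-0.175,0.12,0,0,0],[0.51,-0.19,0.18,0,0,0],[0.521,-0.192,0.24,0,0,0],[0.521,-0.192,0.28,0,0,0],[0.521,-0.192,0.289,0,0,0]]}}

```text
time_s: 9.47
ee_pos: [486.9, 76.1, 95.5]
tcp_rot: [-2.713, -1.578, 0.005]
wrist_force: [-1.2, 0.1, -1.9]
width: 0.475
```

Emit:
{"fn": "carry_out", "kwargs": {"targets": [[0,0,0,0,0,0],[0,0,0,0,0,0],[0,0,0,0,0,0],[0,0,0,0,0,0],[0,0,0,0,0,0],[0,0,0,0,0,0],[0,0,0,0,0,0],[0,0,0,0,0,0],[0,0,0,0,0,0],[0,0,0,0,0,0]]}}

```text
time_s: 10.3
ee_pos: [486.8, 76.1, 95.5]
tcp_rot: [-2.713, -1.578, 0.005]
wrist_force: [-0.0, 1.2, -1.5]
width: 0.476
```

```bash
python3 - <<'E'
from h import *
row([487.6,76.6,97],-30)
f=grab('wrist'); s=grab('side'); grab('top')
a=cv2.resize(f['image'][130:300,230:420],None,fx=2.1,fy=2.1,interpolation=cv2.INTER_CUBIC)
b=cv2.resize(s['image'][160:240,250:350],(400,320),interpolation=cv2.INTER_CUBIC)
h=np.zeros((400,800,3),np.uint8); h[:a.shape[0],:a.shape[1]]=a; h[:320,400:]=b; save(h,'c3')
E
```

```text
t 10.3 pos [486.8  76.1  95.5] F [-0.   1.2 -1.5] w 44.3
row [ 0.005  0.003 -0.01 ] [-0.003  0.001  0.004]
```

View pics/c3.png

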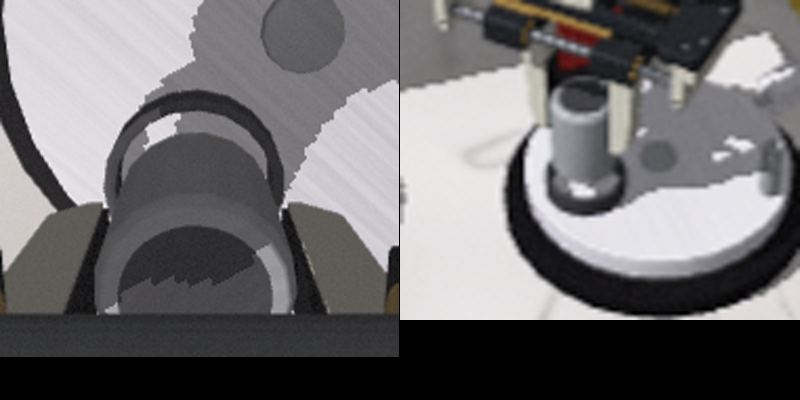

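```bash
python3 - <<'E'
from h import *
e=np.array([486.8,76.1]);y=np.array([np.cos(np.radians(-30)),np.sin(np.radians(-30))]);x=np.array([-y[1],y[0]])
T=lambda p:(np.round((p[:2]-e)@x,2),np.round((p[:2]-e)@y,2))
f=load('wrist'); V=cloud(f); u,v=np.meshgrid(np.arange(640),np.arange(400)); cw=lambda a,b:(230+(a+.5)/2.1-.5,130+(b+.5)/2.1-.5)
for nm,a in(('bottom front',ray(f,*cw(195,133),68.5)-22.5*np.r_[x,0]),('ring far outer',ray(f,*cw(194,90),58)-28.5*np.r_[x,0]),('ring far inner',ray(f,*cw(194,108),58)-24.5*np.r_[x,0]),
  ('ringL',ray(f,*cw(105,180),58)),('ringR',ray(f,*cw(283,180),58)),('cupL low',ray(f,*cw(122,165),68.5)),('cupR low',ray(f,*cw(267,165),68.5))): print(nm,T(a))
img=f['image'].max(-1)
m=(u>275)&(u<370)&(v>165)&(v<232)&(abs(V[...,2]-58)<5); R=V[m]; print('ring pts',len(R),T(fitc(R,26.5)))
for lo,hi in((71,80),(80,92),(92,105),(71,105)):
    m=(u>285)&(u<362)&(v>188)&(v<236)&(V[...,2]>lo)&(V[...,2]<hi); C=V[m]
    X=C; from scipy.optimize import least_squares
    r=least_squares(lambda p:np.hypot(X[:,0]-p[0],X[:,1]-p[1])-22.5,C.mean(0)[:2]-20*x,loss='soft_l1').x; print('cup',lo,len(C),T(r))
s=load('side'); V=cloud(s)
d=lambda C,r,c0:least_squares(lambda p:np.hypot(C[:,0]-p[0],C[:,1]-p[1])-r,c0,loss='soft_l1').x
near=np.hypot(V[...,0]-485,V[...,1]-75)<45
C=V[near&(V[...,2]>74)&(V[...,2]<100)]; print('side cup',len(C),T(d(C,22.5,e+[0,3])))
z=load('side'); 
# before image ring in side frame was (483.8,75.1)
print('side ring',T(np.array([483.8,75.1])))
cs=lambda a,b:(250+(a-400+.5)/4-.5,160+(b+.5)/4-.5)
print('side cup edge mid', T((ray(s,*cs(552,150),85)+ray(s,*cs(614,150),85))/2),'ring mid',T((ray(s,*cs(547,185),56)+ray(s,*cs(625,185),56))/2))
E
```

```text
bottom front (np.float64(-1.68), np.float64(1.33))
ring far outer (np.float64(3.04), np.float64(0.92))
ring far inner (np.float64(1.5), np.float64(0.96))
ringL (np.float64(2.87), np.float64(-26.66))
ringR (np.float64(3.3), np.float64(28.82))
cupL low (np.float64(10.96), np.float64(-20.07))
cupR low (np.float64(11.29), np.float64(22.55))
ring pts 954 (np.float64(1.1), np.float64(1.1))
cup 71 208 (np.float64(-0.52), np.float64(1.45))
cup 80 352 (np.float64(-0.49), np.float64(1.47))
cup 92 464 (np.float64(-0.47), np.float64(1.49))
cup 71 1024 (np.float64(-0.48), np.float64(1.47))
side cup 115 (np.float64(-1.53), np.float64(-2.97))
side ring (np.float64(-2.37), np.float64(-2.1))
side cup edge mid (np.float64(-5.98), np.float64(-0.28)) ring mid (np.float64(-9.37), np.float64(3.25))
```

```bash
cat > fit.py <<'E'
from h import *
from scipy.optimize import minimize
def proj(F,P):
    W=F['world_to_cam']; r,_=cv2.Rodrigues(W[:3,:3]); return cv2.projectPoints(np.asarray(P,float),r,W[:3,3],F['K'],np.array([float(F['k1']),0,0,0,0]))[0][:,0]
def cyl(F,c,r,z0,z1):
    a=np.linspace(0,2*np.pi,72); k=np.c_[c[0]+r*np.cos(a),c[1]+r*np.sin(a)]
    return cv2.convexHull(proj(F,np.r_[np.c_[k,k[:,0]*0+z0],np.c_[k,k[:,0]*0+z1]]).astype(np.float32))[:,0]
E
python3 - <<'E'
from fit import *
s=load('side'); img0=cv2.imread('pics/side0.png')
S=8
def edgescore(img,hulls):
    g=cv2.GaussianBlur(img,(0,0),0.7).astype(float).mean(-1); sc=0
    for h,n in hulls:
        t=np.roll(h,-1,0)-h
        # resample boundary
        seg=np.concatenate([np.linspace(a,b,6)[:-1] for a,b in zip(h,np.roll(h,-1,0))])
        c=h.mean(0); nrm=seg-c; nrm/=np.linalg.norm(nrm,axis=1)[:,None]
        sm=lambda q:cv2.remap(g.astype(np.float32),q[:,0].astype(np.float32)[None],q[:,1].astype(np.float32)[None],cv2.INTER_LINEAR)[0]
        sc+=n*np.mean(np.clip(sm(seg+nrm)-sm(seg-nrm),-60,60))
    return sc
best=[]
for dx in np.arange(-6,6.1,.5):
    for dy in np.arange(-6,6.1,.5):
        c=(485+dx,76+dy); best.append((edgescore(img0,[(cyl(s,c,28.5,42,58),1)]),c))
best.sort(reverse=True); print('ring side',best[:4])
ring=np.array(best[0][1])
# cup now: silhouette left/right edges + segmentation from depth
V=cloud(s); m=((V[...,2]>64)&(V[...,2]<135)&(np.hypot(V[...,0]-485,V[...,1]-75)<45)).astype(np.uint8)
print(m.sum())
b2=[]
for dx in np.arange(-6,6.1,.5):
    for dy in np.arange(-6,6.1,.5):
        c=(485+dx,76+dy); h=cyl(s,c,22.5,68.5,128.5)
        # use only lower half of side: left, right, bottom edges
        g=cv2.GaussianBlur(s['image'],(0,0),0.7).astype(float).mean(-1).astype(np.float32)
        seg=np.concatenate([np.linspace(a,b,12)[:-1] for a,b in zip(h,np.roll(h,-1,0))])
        lo=seg[:,1]>seg[:,1].min()+0.35*np.ptp(seg[:,1]); nrm=seg-h.mean(0); nrm/=np.linalg.norm(nrm,axis=1)[:,None]
        sm=lambda q:cv2.remap(g,q[:,0].astype(np.float32)[None],q[:,1].astype(np.float32)[None],cv2.INTER_LINEAR)[0]
        b2.append((np.mean(np.clip(abs(sm(seg+nrm)-sm(seg-nrm)),0,60)[lo]),c))
b2.sort(reverse=True); print('cup side',b2[:6])
# overlay of best
o=cv2.resize(s['image'][150:250,250:350],None,fx=6,fy=6,interpolation=cv2.INTER_CUBIC)
for h,col in((cyl(s,ring,28.5,42,58),(255,0,0)),(cyl(s,b2[0][1],22.5,68.5,128.5),(0,255,0))):
    cv2.polylines(o,[(((h-[250,150]+.5)*6-.5)*8).astype(np.int32)],True,col,1,cv2.LINE_AA,3)
save(o,'ov')
E
```

```text
ring side [(np.float32(58.942734), (np.float64(485.5), np.float64(80.0))), (np.float32(58.94267), (np.float64(485.5), np.float64(80.5))), (np.float32(58.9379), (np.float64(486.0), np.float64(80.0))), (np.float32(58.934074), (np.float64(486.0), np.float64(80.5)))]
497
cup side [(np.float32(32.909294), (np.float64(479.0), np.float64(70.0))), (np.float32(32.894947), (np.float64(485.0), np.float64(78.5))), (np.float32(32.893887), (np.float64(484.5), np.float64(78.5))), (np.float32(32.861656), (np.float64(484.5), np.float64(79.0))), (np.float32(32.774292), (np.float64(479.0), np.float64(70.5))), (np.float32(32.77276), (np.float64(485.0), np.float64(79.0)))]
```

View pics/ov.png

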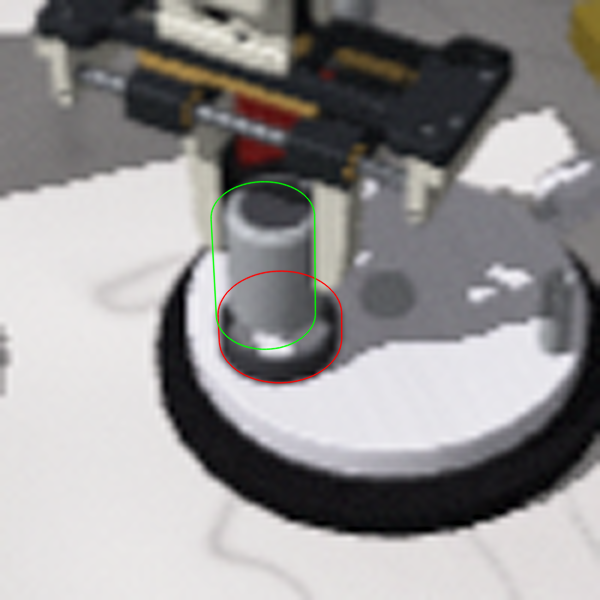

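Emit:
{"fn": "carry_out", "kwargs": {"targets": [[0.005,-0.001,0.005,0,0,0],[0.0113,-0.0015,0.02,0,0,0],[0.0113,-0.0015,0.035,0,0,0],[0.0113,-0.0015,0.05,0,0,0],[0.0113,-0.0015,0.06,0,0,0],[0.0113,-0.0015,0.065,0,0,0],[0.0113,-0.0015,0.07,0,0,0],[0.0113,-0.0015,0.074,0,0,0],[0.0113,-0.0015,0.077,0,0,0],[0.0113,-0.0015,0.08,0,0,0]]}}

```text
time_s: 11.28
ee_pos: [487.5, 77.7, 83.5]
tcp_rot: [-2.713, -1.578, 0.005]
wrist_force: [0.4, 0.0, -1.4]
width: 0.479
```

Emit:
{"fn": "carry_out", "kwargs": {"targets": [[0,0,0.003,0,0,0],[0,0,0.006,0,0,0],[0,0,0.009,0,0,0],[0,0,0.012,0,0,0],[0,0,0.015,0,0,0],[0,0,0.018,0,0,0],[0,0,0.021,0,0,0],[0,0,0.024,0,0,0],[0,0,0.027,0,0,0],[0,0,0.027,0,0,0]]}}

```text
time_s: 12.12
ee_pos: [487.4, 77.7, 79.3]
tcp_rot: [-2.713, -1.578, 0.005]
wrist_force: [-0.4, -0.8, -1.4]
width: 0.477
```

In the ring, no contact force. Continue down to ~1.5 mm above the floor.

Emit:
{"fn": "carry_out", "kwargs": {"targets": [[0,0,0.006,0,0,0],[0,0,0.013,0,0,0],[0,0,0.02,0,0,0],[0,0,0.027,0,0,0],[0,0,0.034,0,0,0],[0,0,0.04,0,0,0],[0,0,0.046,0,0,0],[0,0,0.05,0,0,0],[0,0,0.053,0,0,0],[0,0,0.053,0,0,0]]}}

```text
time_s: 12.95
ee_pos: [487.3, 77.7, 71.3]
tcp_rot: [-2.713, -1.578, 0.005]
wrist_force: [-0.8, -0.1, -1.3]
width: 0.481
```

Emit:
{"fn": "carry_out", "kwargs": {"targets": [[0,0,0.001,0,0,0],[0,0,0.002,0,0,0],[0,0,0.003,0,0,0],[0,0,0.004,0,0,0],[0,0,0.005,0,0,0],[0,0,0.006,0,0,0],[0,0,0.007,0,0,0],[0,0,0.008,0,0,0],[0,0,0.008,0,0,0],[0,0,0.008,0,0,0]]}}

```text
time_s: 13.78
ee_pos: [487.3, 77.7, 70.1]
tcp_rot: [-2.713, -1.578, 0.005]
wrist_force: [0.5, -0.4, -1.5]
width: 0.475
```

Emit:
{"fn": "carry_out", "kwargs": {"targets": [[0,0,0.001,0,0,0],[0,0,0.0015,0,0,0],[0,0,0.002,0,0,0],[0,0,0.0025,0,0,0],[0,0,0.003,0,0,0],[0,0,0.0035,0,0,0],[0,0,0.004,0,0,0],[0,0,0.0045,0,0,0],[0,0,0.005,0,0,0],[0,0,0.005,0,0,0]]}}

```text
time_s: 14.62
ee_pos: [487.3, 77.7, 69.3]
tcp_rot: [-2.713, -1.578, 0.005]
wrist_force: [-0.2, -0.0, -1.6]
width: 0.477
```

Emit:
{"fn": "carry_out", "kwargs": {"targets": [[0,0,0.0005,0,0,0],[0,0,0.001,0,0,0],[0,0,0.0015,0,0,0],[0,0,0.002,0,0,0],[0,0,0.0025,0,0,0],[0,0,0.003,0,0,0],[0,0,0.003,0,0,0],[0,0,0.003,0,0,0],[0,0,0.003,0,0,0],[0,0,0.003,0,0,0]]}}

```text
time_s: 15.45
ee_pos: [487.4, 77.7, 69.0]
tcp_rot: [-2.713, -1.578, 0.005]
wrist_force: [-2.5, -0.5, 4.7]
width: 0.479
```

Emit:
{"fn": "carry_out", "kwargs": {"targets": [[0,0,0,0,0,0],[0,0,0,0,0,0],[0,0,0,0,0,0],[0,0,0,0,0,0],[0,0,0,0,0,0],[0,0,0,0,0,0],[0,0,0,0,0,0],[0,0,0,0,0,0],[0,0,0,0,0,0],[0,0,0,0,0,0]], "fingers": 0.2}}

```text
time_s: 16.28
ee_pos: [487.4, 77.7, 69.0]
tcp_rot: [-2.713, -1.578, 0.005]
wrist_force: [-0.1, -0.1, -0.0]
width: 0.802
```

Emit:
{"fn": "carry_out", "kwargs": {"targets": [[0,0,-0.03,0,0,0],[0,0,-0.08,0,0,0],[0,0,-0.15,0,0,0],[0,0,-0.24,0,0,0],[0,0,-0.34,0,0,0],[0,0,-0.44,0,0,0],[0,0,-0.52,0,0,0],[0,0,-0.56,0,0,0],[0,0,-0.56,0,0,0],[0,0,-0.56,0,0,0]]}}

```text
time_s: 17.12
ee_pos: [487.7, 77.6, 153.2]
tcp_rot: [-2.713, -1.578, 0.005]
wrist_force: [0.4, -0.5, 0.0]
width: 0.8
```

```bash
python3 - <<'E'
from h import *
f=grab('wrist'); s=grab('side'); save(f['image'],'w4')
a=cv2.resize(f['image'],(480,300)); b=cv2.resize(s['image'][160:240,250:330],(320,320),interpolation=cv2.INTER_CUBIC)
h=np.zeros((320,800,3),np.uint8); h[:300,:480]=a; h[:,480:]=b; save(h,'c4')
V=cloud(f); m=(abs(V[...,2]-102)<4)&(np.hypot(V[...,0]-488,V[...,1]-77)<40); print('cup top',m.sum(),V[m].mean(0),V[m].min(0),V[m].max(0))
for n in('wrist','side'):
  V=cloud(load(n)); m=(V[...,2]>65)&(V[...,2]<92)&(np.hypot(V[...,0]-611,V[...,1]-65)<15); print(n,'peg',m.sum(),V[m].mean(0),V[m].min(0),V[m].max(0))
print(sense()['ee_pos'],sense()['time_s'])
E
```

```text
cup top 2923 [489.31636697  78.305511   102.60114131] [466.31387202  55.52605338  98.07898917] [510.39460981  98.89130422 105.27096534]
wrist peg 519 [612.91106606  67.47692715  82.49289475] [607.32461194  59.07467601  65.10619732] [621.19523418  73.00915687  89.21549947]
side peg 43 [609.52414976  62.61850597  79.98867227] [603.84211141  57.09061427  66.10554271] [615.8228829   69.82810694  90.97519294]
[487.35150743  77.55724064 152.49765071] 17.2167
```

View pics/c4.png

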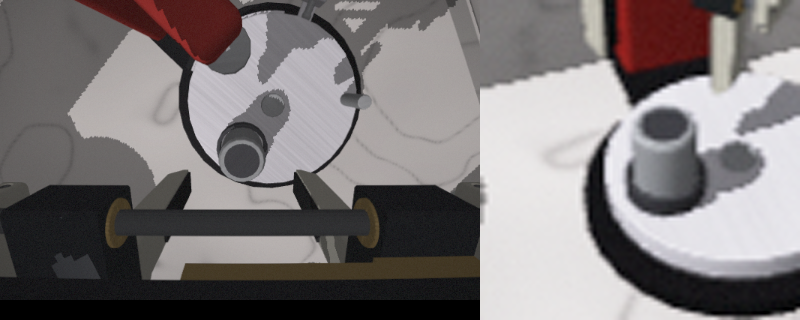

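```bash
cat >> h.py <<'E'
AX=np.array([538.6,101.6])
def pose(th,s,z,r=82):
    t=np.radians(th); e=np.array([np.cos(t),np.sin(t)]); k=np.array([-e[1],e[0]])
    p=AX+r*e+s*k; y=np.r_[k,0]; zz=np.array([0,0,-1.]); return np.r_[p,z],Rn.from_matrix(np.stack([np.cross(y,zz),y,zz],1))
def rows(seq,n=3):
    s=sense(); R0=Rn.from_rotvec(s['tcp_rot'])
    d=s['ee_pos'][:2]-AX
    print('t',round(s['time_s'],2),'pos',s['ee_pos'].round(1),'F',s['wrist_force'].round(1),'q6',s['q'][5].round(2))
    o=[]
    for q in seq:
        p,R=pose(*q); o.append(np.r_[R0.inv().apply(p-s['ee_pos'])/150,(R0.inv()*R).as_rotvec()/(np.pi/2)].round(n).tolist())
    print('\n'.join(map(str,o)))
E
python3 - <<'E'
from h import *
for n in('wrist','top','side'):
    F=load(n); V=cloud(F); img=F['image'].astype(int)
    d=V[...,:2]-AX; m=(np.hypot(d[...,0],d[...,1])<90)&(V[...,2]>135)&(V[...,2]<175)&(abs(img[...,0]-img[...,2])<25)
    A=V[m]; print(n,m.sum()); 
    if m.sum()>5:
        print(A.mean(0),np.degrees(np.arctan2(*(A[:,:2].mean(0)-AX)[::-1])),A.min(0),A.max(0))
        L=A[A[:,2]<152]; 
        if len(L)>5: print('low',len(L),L.mean(0),np.degrees(np.arctan2(*(L[:,:2].mean(0)-AX)[::-1])))
V=cloud(load('wrist')); d=V[...,:2]-AX; r=np.hypot(d[...,0],d[...,1]); a=np.degrees(np.arctan2(d[...,1],d[...,0]))
m=(r>93)&(r<140)&(V[...,2]>45)&(V[...,2]<130)&(a>-60)&(a<90); print('catch housing',m.sum(),V[m].min(0),V[m].max(0),np.percentile(a[m],[5,95]),np.percentile(V[m][:,2],[50,95]))
row([660,120,170],60)
rows([(-26,40,150),(-26,40,62)])
E
```

```text
wrist 1356
[492.19785696  81.5071913  165.63522637] -156.58668054792284 [449.04514505  51.75418033 152.22421192] [538.32241542 110.35126808 174.98472349]
top 0
side 48
[504.98840843  61.51197577 166.37549665] -129.97797255044136 [450.8679844   44.1310883  154.38233546] [531.52448706 151.16840181 174.91485977]Traceback (most recent call last):
  File "<stdin>", line 11, in <module>
    return umr_minimum(a, axis, None, out, keepdims, initial, where)
ValueError: zero-size array to reduction operation minimum which has no identity
```

```bash
python3 - <<'E'
from h import *
f=load('wrist'); t=load('top')
cr=lambda u,v:(215+(u+.5)/6-.5,155+(v+.5)/6-.5)
A=np.array([538.1,102.3])
for nm,p in(('top chute',ray(t,*cr(360,248),160)),('wrist chute low edge',ray(f,240*4/3,62*4/3,145)),('wrist chute mid',ray(f,235*4/3,55*4/3,145))):
    d=p[:2]-A; print(nm,p.round(0),np.hypot(*d).round(1),np.degrees(np.arctan2(d[1],d[0])).round(1))
row([660,120,170],60)
rows([(-26,45,150),(-26,45,62)])
E
```

```text
top chute [526. 153. 160.] 52.1 103.9
wrist chute low edge [529. 150. 145.] 48.5 100.8
wrist chute mid [528. 155. 145.] 54.1 100.4
t 17.22 pos [487.4  77.6 152.5] F [ 0.3  0.3 -0.1] w 74.4
row [ 0.815  0.86  -0.123] [-0.004 -0.002 -0.996]
t 17.22 pos [487.4  77.6 152.5] F [ 0.3  0.3 -0.1] q6 0.58
[0.642, 0.744, 0.012, -0.003, -0.002, -1.04]
[0.643, 0.747, 0.598, -0.003, -0.002, -1.04]
```

Emit:
{"fn": "carry_out", "kwargs": {"targets": [[0,0.05,-0.03,0,0,0],[0,0.15,-0.08,0,0,0],[0,0.3,-0.13,0,0,0],[0,0.45,-0.18,0,0,0],[0,0.6,-0.2,0,0,0],[0,0.75,-0.2,0,0,-0.07],[0,0.85,-0.2,0,0,-0.14],[0,0.9,-0.2,0,0,-0.21],[0,0.9,-0.2,0,0,-0.28],[0,0.9,-0.2,0,0,-0.35]], "fingers": 1, "newtons": 30}}

```text
time_s: 18.05
ee_pos: [605.3, 10.1, 181.1]
tcp_rot: [-2.176, -2.259, 0.006]
wrist_force: [-0.6, 1.5, 0.5]
width: 0.131
```

```bash
python3 - <<'E'
from h import *
rows([(-26,48,180),(-26,48,63)])
E
```

```text
t 18.05 pos [605.3  10.1 181.1] F [-0.6  1.5  0.5] q6 -0.1
[0.65, 0.211, 0.007, -0.003, -0.003, -0.687]
[0.65, 0.216, 0.787, -0.003, -0.003, -0.687]
```

Emit:
{"fn": "carry_out", "kwargs": {"targets": [[0.05,0.02,0,0,0,-0.07],[0.15,0.05,0,0,0,-0.15],[0.26,0.09,0,0,0,-0.23],[0.38,0.13,0,0,0,-0.3],[0.5,0.17,0,0,0,-0.38],[0.6,0.2,0,0,0,-0.46],[0.65,0.211,0,0,0,-0.54],[0.65,0.211,0,0,0,-0.62],[0.65,0.211,0,0,0,-0.687],[0.65,0.211,0,0,0,-0.687]]}}

```text
time_s: 18.88
ee_pos: [633.5, 108.6, 180.5]
tcp_rot: [-0.698, -3.056, 0.001]
wrist_force: [1.0, -0.1, -0.1]
width: 0.007
```

```bash
python3 - <<'E'
from h import *
rows([(-26,46,120),(-26,46,63)])
f=grab('wrist'); save(f['image'],'w5')
V=cloud(f); d=V[...,:2]-AX; r=np.hypot(d[...,0],d[...,1]); a=np.degrees(np.arctan2(d[...,1],d[...,0]))
m=(V[...,2]>70)&(V[...,2]<92)&(r>65)&(r<100)&(a>-60)&(a<10); print('peg',m.sum(),V[m].mean(0), np.median(a[m]),np.median(r[m]),V[m].min(0),V[m].max(0))
E
```

```text
t 18.88 pos [633.5 108.6 180.5] F [ 1.  -0.1 -0.1] q6 -1.03
[-0.001, -0.012, 0.403, -0.002, -0.004, 0.003]
[-0.004, -0.011, 0.783, -0.002, -0.004, 0.003]
peg 288 [613.89926049  67.50101417  84.81960751] -24.246892749491245 82.51800232174533 [607.81102123  59.63752575  70.15550018] [621.24417364  72.9050323   89.03576442]
```

View pics/w5.png

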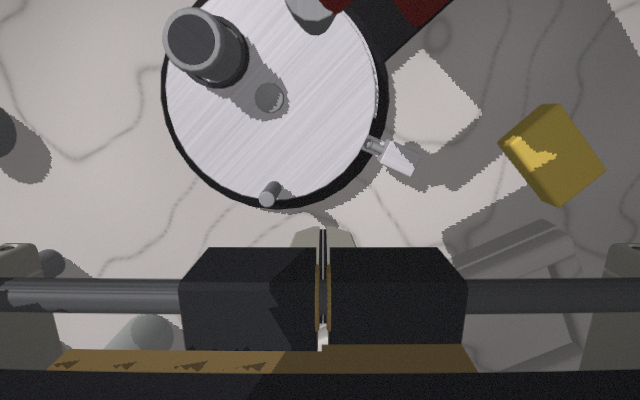

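```bash
python3 - <<'E'
from h import *
f=load('wrist'); V=cloud(f)
for u,v in [(372,142),(380,150),(400,160),(412,172)]:
    p=V[v,u]; d=p[:2]-AX; print(p.round(0),np.hypot(*d).round(0),np.degrees(np.arctan2(d[1],d[0])).round(0))
rows([(-25,46,120),(-25,46,63)])
E
```

```text
[617. 168.  36.] 103.0 40.0
[627. 172.  37.] 113.0 38.0
[643. 184.  42.] 133.0 38.0
[658. 190.  43.] 149.0 36.0
t 18.93 pos [633.4 108.5 180.6] F [ 0.7  0.1 -1.4] q6 -1.02
[0.004, -0.001, 0.404, -0.002, -0.004, -0.013]
[0.002, -0.0, 0.784, -0.002, -0.004, -0.013]
```

Emit:
{"fn": "carry_out", "kwargs": {"targets": [[0,0,0.05,0,0,0],[0,0,0.15,0,0,0],[0,0,0.27,0,0,0],[0,0,0.4,0,0,0],[0,0,0.52,0,0,0],[0,0,0.62,0,0,0],[0,0,0.7,0,0,0],[0,0,0.75,0,0,0],[0,0,0.784,0,0,0],[0,0,0.784,0,0,0]]}}

```text
time_s: 19.77
ee_pos: [632.3, 108.5, 62.2]
tcp_rot: [-0.71, -3.052, 0.002]
wrist_force: [-0.5, 0.7, 0.5]
width: 0.005
```

```bash
python3 - <<'E'
from h import *
rows([(-25,36,63),(-25,30,63),(-25,26,63),(-25,24.5,63)])
E
```

```text
t 19.77 pos [632.3 108.5  62.2] F [-0.5  0.7  0.5] q6 -1.02
[-0.001, -0.066, -0.005, -0.002, -0.005, -0.013]
[-0.002, -0.106, -0.005, -0.002, -0.005, -0.013]
[-0.003, -0.132, -0.005, -0.002, -0.005, -0.013]
[-0.003, -0.142, -0.005, -0.002, -0.005, -0.013]
```

Emit:
{"fn": "carry_out", "kwargs": {"targets": [[0,-0.015,0,0,0,0],[0,-0.03,0,0,0,0],[0,-0.045,0,0,0,-0.005],[0,-0.06,0,0,0,-0.01],[0,-0.075,0,0,0,-0.013],[0,-0.085,0,0,0,-0.013],[0,-0.095,0,0,0,-0.013],[0,-0.103,0,0,0,-0.013],[0,-0.11,0,0,0,-0.013],[0,-0.11,0,0,0,-0.013]]}}

```text
time_s: 20.6
ee_pos: [625.0, 93.5, 62.2]
tcp_rot: [-0.679, -3.059, 0.002]
wrist_force: [-0.7, 0.3, 1.2]
width: 0.005
```

Emit:
{"fn": "carry_out", "kwargs": {"targets": [[0,-0.002,0,0,0,0],[0,-0.004,0,0,0,0],[0,-0.006,0,0,0,0],[0,-0.008,0,0,0,0],[0,-0.01,0,0,0,0],[0,-0.012,0,0,0,0],[0,-0.014,0,0,0,0],[0,-0.016,0,0,0,0],[0,-0.018,0,0,0,0],[0,-0.02,0,0,0,0]]}}

```text
time_s: 21.43
ee_pos: [623.7, 90.8, 62.2]
tcp_rot: [-0.679, -3.059, 0.002]
wrist_force: [-1.1, 0.9, 0.8]
width: 0.005
```

Emit:
{"fn": "carry_out", "kwargs": {"targets": [[0,-0.002,0,0,0,0],[0,-0.004,0,0,0,0],[0,-0.006,0,0,0,0],[0,-0.008,0,0,0,0],[0,-0.01,0,0,0,0],[0,-0.012,0,0,0,0],[0,-0.014,0,0,0,0],[0,-0.016,0,0,0,0],[0,-0.018,0,0,0,0],[0,-0.02,0,0,0,0]]}}

```text
time_s: 22.27
ee_pos: [622.4, 88.0, 62.2]
tcp_rot: [-0.679, -3.059, 0.002]
wrist_force: [-0.9, 0.6, 0.6]
width: 0.004
```

Emit:
{"fn": "carry_out", "kwargs": {"targets": [[0,-0.002,0,0,0,0],[0,-0.004,0,0,0,0],[0,-0.006,0,0,0,0],[0,-0.008,0,0,0,0],[0,-0.01,0,0,0,0],[0,-0.012,0,0,0,0],[0,-0.014,0,0,0,0],[0,-0.016,0,0,0,0],[0,-0.018,0,0,0,0],[0,-0.02,0,0,0,0]]}}

```text
time_s: 23.1
ee_pos: [621.2, 85.3, 62.3]
tcp_rot: [-0.679, -3.059, 0.002]
wrist_force: [1.3, 1.3, -0.4]
width: 0.005
```

Emit:
{"fn": "carry_out", "kwargs": {"targets": [[0,-0.002,0,0,0,0],[0,-0.004,0,0,0,0],[0,-0.006,0,0,0,0],[0,-0.008,0,0,0,0],[0,-0.01,0,0,0,0],[0,-0.012,0,0,0,0],[0,-0.014,0,0,0,0],[0,-0.016,0,0,0,0],[0,-0.018,0,0,0,0],[0,-0.02,0,0,0,0]]}}

```text
time_s: 23.93
ee_pos: [619.9, 82.5, 62.3]
tcp_rot: [-0.679, -3.059, 0.002]
wrist_force: [2.6, 0.6, -1.2]
width: 0.005
```

Emit:
{"fn": "carry_out", "kwargs": {"targets": [[0,-0.002,0,0,0,0],[0,-0.004,0,0,0,0],[0,-0.006,0,0,0,0],[0,-0.008,0,0,0,0],[0,-0.01,0,0,0,0],[0,-0.012,0,0,0,0],[0,-0.014,0,0,0,0],[0,-0.016,0,0,0,0],[0,-0.018,0,0,0,0],[0,-0.02,0,0,0,0]]}}

```text
time_s: 24.77
ee_pos: [618.7, 79.8, 62.3]
tcp_rot: [-0.679, -3.059, 0.002]
wrist_force: [1.7, 1.8, -0.4]
width: 0.005
```

```bash
python3 - <<'E'
from h import *
f=grab('wrist'); print(sense()['wrist_force'],sense()['ft_torque'],sense()['ee_pos'])
s=grab('side'); 
V=cloud(s); d=V[...,:2]-AX; r=np.hypot(d[...,0],d[...,1]); a=np.degrees(np.arctan2(d[...,1],d[...,0]))
m=(V[...,2]>60)&(V[...,2]<92)&(r>65)&(r<100)&(a>-60)&(a<10); print('side pts',m.sum(),V[m].mean(0))
a=cv2.resize(f['image'][150:300,220:420],(480,360)); b=cv2.resize(s['image'][170:230,300:360],(320,320),interpolation=cv2.INTER_CUBIC)
h=np.zeros((360,800,3),np.uint8); h[:,:480]=a; h[:320,480:]=b; save(h,'c6')
E
```

```text
[ 2.32340546  0.5843134  -0.07380142] [ 0.23880919 -0.33169686 -0.0101779 ] [618.65311516  79.74077402  62.27915424]
side pts 43 [606.38424234  55.12510443  74.9628478 ]
```

View pics/c6.png

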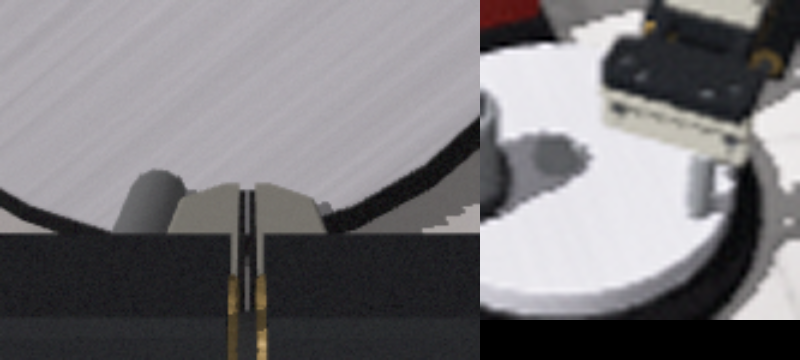

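```bash
cat >> h.py <<'E'
def arc(dth,s=22,n=10,z=0):
    p0,R0=pose(0,s,0); o=[]
    for i in range(1,n+1):
        p,R=pose(dth*i/n,s,0); o.append(np.r_[R0.inv().apply(p-p0)/150,(R0.inv()*R).as_rotvec()/(np.pi/2)].round(4).tolist())
    print('\n'.join(map(str,o)))
E
python3 - <<'E'
from h import *
rows([(-31,22,62.3),(-36,22,62.3)],4)
arc(-5);arc(-10)
E
```

```text
t 24.87 pos [618.7  79.8  62.3] F [ 1.8  2.  -0.3] q6 -1.08
[-0.0138, -0.0048, -0.0002, -0.0021, -0.0048, 0.0664]
[-0.0194, -0.0539, -0.0001, -0.0023, -0.0047, 0.1219]
[-0.0013, -0.0048, 0.0, 0.0, 0.0, 0.0056]
[-0.0025, -0.0096, 0.0, 0.0, 0.0, 0.0111]
[-0.0037, -0.0144, 0.0, 0.0, 0.0, 0.0167]
[-0.0048, -0.0192, 0.0, 0.0, 0.0, 0.0222]
[-0.0059, -0.024, 0.0, 0.0, 0.0, 0.0278]
[-0.0069, -0.0288, 0.0, 0.0, 0.0, 0.0333]
[-0.0079, -0.0336, 0.0, 0.0, 0.0, 0.0389]
[-0.0089, -0.0385, 0.0, 0.0, 0.0, 0.0444]
[-0.0098, -0.0433, 0.0, 0.0, 0.0, 0.05]
[-0.0107, -0.0482, 0.0, 0.0, 0.0, 0.0556]
[-0.0025, -0.0096, 0.0, 0.0, 0.0, 0.0111]
[-0.0048, -0.0192, 0.0, 0.0, 0.0, 0.0222]
[-0.0069, -0.0288, 0.0, 0.0, 0.0, 0.0333]
[-0.0089, -0.0385, 0.0, 0.0, 0.0, 0.0444]
[-0.0107, -0.0482, 0.0, 0.0, 0.0, 0.0556]
[-0.0123, -0.0579, 0.0, 0.0, 0.0, 0.0667]
[-0.0138, -0.0677, 0.0, 0.0, 0.0, 0.0778]
[-0.0151, -0.0775, 0.0, 0.0, 0.0, 0.0889]
[-0.0162, -0.0873, 0.0, 0.0, 0.0, 0.1]
[-0.0172, -0.0972, 0.0, 0.0, 0.0, 0.1111]
```

Emit:
{"fn": "carry_out", "kwargs": {"targets": [[-0.002,-0.005,0,0,0,0.012],[-0.004,-0.011,0,0,0,0.024],[-0.007,-0.016,0,0,0,0.036],[-0.009,-0.022,0,0,0,0.049],[-0.011,-0.027,0,0,0,0.061],[-0.013,-0.032,0,0,0,0.073],[-0.015,-0.038,0,0,0,0.085],[-0.017,-0.043,0,0,0,0.097],[-0.018,-0.049,0,0,0,0.11],[-0.0194,-0.054,0,0,0,0.122]]}}

```text
time_s: 25.7
ee_pos: [617.8, 71.1, 62.3]
tcp_rot: [-0.971, -2.979, 0.003]
wrist_force: [0.8, 3.5, -0.4]
width: 0.005
```

```bash
cat >> h.py <<'E'
def peg(th,dz=0):
    s=grab('side'); V=cloud(s); d=V[...,:2]-(AX-[2.5,3.0]); r=np.hypot(d[...,0],d[...,1]); a=np.degrees(np.arctan2(d[...,1],d[...,0]))
    m=(V[...,2]>60)&(V[...,2]<95)&(r>68)&(r<95)&(abs((a-th+180)%360-180)<9); print('peg side',m.sum(),V[m].mean(0).round(1),np.median(a[m]).round(1))
    x=sense(); t=np.radians(th); k=np.array([-np.sin(t),np.cos(t)])
    F=[]
    print('tang F',round(x['wrist_force'][:2]@k,1),'rad F',round(x['wrist_force'][:2]@[np.cos(t),np.sin(t)],1))
E
python3 - <<'E'
from h import *
peg(-36)
rows([(-36,22,62.3),(-46,22,62.3)],4)
E
```

```text
peg side 44 [603.8  49.4  74.4] -37.7
tang F 0.9 rad F -1.6
t 25.75 pos [617.8  71.   62.3] F [-0.8  1.7  0.2] q6 -0.9
[0.0005, 0.0015, -0.0003, -0.0028, -0.0045, -0.0021]
[-0.017, -0.0956, -0.0, -0.0032, -0.0042, 0.109]
```

Emit:
{"fn": "carry_out", "kwargs": {"targets": [[-0.0025,-0.0096,0,0,0,0.011],[-0.0048,-0.0192,0,0,0,0.022],[-0.007,-0.0288,0,0,0,0.033],[-0.009,-0.0385,0,0,0,0.044],[-0.0107,-0.0482,0,0,0,0.0556],[-0.0123,-0.058,0,0,0,0.0667],[-0.0138,-0.0677,0,0,0,0.0778],[-0.015,-0.0775,0,0,0,0.089],[-0.0162,-0.0873,0,0,0,0.1],[-0.0172,-0.0972,0,0,0,0.111]]}}

```text
time_s: 26.58
ee_pos: [611.5, 57.9, 62.3]
tcp_rot: [-1.232, -2.882, 0.003]
wrist_force: [2.2, 4.4, -2.3]
width: 0.005
```

Emit:
{"fn": "carry_out", "kwargs": {"targets": [[-0.0025,-0.0096,0,0,0,0.011],[-0.0048,-0.0192,0,0,0,0.022],[-0.007,-0.0288,0,0,0,0.033],[-0.009,-0.0385,0,0,0,0.044],[-0.0107,-0.0482,0,0,0,0.0556],[-0.0123,-0.058,0,0,0,0.0667],[-0.0138,-0.0677,0,0,0,0.0778],[-0.015,-0.0775,0,0,0,0.089],[-0.0162,-0.0873,0,0,0,0.1],[-0.0172,-0.0972,0,0,0,0.111]]}}

```text
time_s: 27.42
ee_pos: [603.1, 46.1, 62.4]
tcp_rot: [-1.481, -2.763, 0.003]
wrist_force: [2.5, 4.3, -2.7]
width: 0.008
```

```bash
python3 - <<'E'
from h import *
peg(-56)
rows([(-56,22,62.3),(-66,22,62.3)],4)
E
```

```text
peg side 71 [584.3  31.1  80.2] -55.3
tang F 1.6 rad F 0.2
t 27.47 pos [602.9  45.8  62.4] F [ 1.4  0.7 -0.9] q6 -0.59
[0.0012, -0.0008, 0.0005, -0.0031, -0.003, -0.0051]
[-0.0167, -0.0978, 0.0009, -0.0034, -0.0028, 0.1061]
```

Emit:
{"fn": "carry_out", "kwargs": {"targets": [[-0.0025,-0.0096,0,0,0,0.011],[-0.0048,-0.0192,0,0,0,0.022],[-0.007,-0.0288,0,0,0,0.033],[-0.009,-0.0385,0,0,0,0.044],[-0.0107,-0.0482,0,0,0,0.0556],[-0.0123,-0.058,0,0,0,0.0667],[-0.0138,-0.0677,0,0,0,0.0778],[-0.015,-0.0775,0,0,0,0.089],[-0.0162,-0.0873,0,0,0,0.1],[-0.0172,-0.0972,0,0,0,0.111]]}}

```text
time_s: 28.3
ee_pos: [592.5, 35.6, 62.5]
tcp_rot: [-1.721, -2.622, 0.003]
wrist_force: [3.1, 3.9, -4.1]
width: 0.005
```

Emit:
{"fn": "carry_out", "kwargs": {"targets": [[-0.0025,-0.0096,0,0,0,0.011],[-0.0048,-0.0192,0,0,0,0.022],[-0.007,-0.0288,0,0,0,0.033],[-0.009,-0.0385,0,0,0,0.044],[-0.0107,-0.0482,0,0,0,0.0556],[-0.0123,-0.058,0,0,0,0.0667],[-0.0138,-0.0677,0,0,0,0.0778],[-0.015,-0.0775,0,0,0,0.089],[-0.0162,-0.0873,0,0,0,0.1],[-0.0172,-0.0972,0,0,0,0.111]]}}

```text
time_s: 29.13
ee_pos: [580.8, 27.3, 62.6]
tcp_rot: [-1.946, -2.461, 0.002]
wrist_force: [3.9, 3.2, -3.3]
width: 0.003
```

```bash
python3 - <<'E'
from h import *
peg(-76)
rows([(-76,22,62.3),(-86,22,62.3)],4)
E
```

```text
peg side 75 [558.8  17.9  79.3] -74.4
tang F 1.6 rad F 0.1
t 29.18 pos [580.4  27.1  62.6] F [ 1.6  0.3 -1.9] q6 -0.27
[0.0024, -0.0039, 0.0022, -0.0026, -0.0014, -0.008]
[-0.0159, -0.1009, 0.0025, -0.0027, -0.0012, 0.1032]
```

Emit:
{"fn": "carry_out", "kwargs": {"targets": [[-0.0025,-0.0096,0,0,0,0.011],[-0.0048,-0.0192,0,0,0,0.022],[-0.007,-0.0288,0,0,0,0.033],[-0.009,-0.0385,0,0,0,0.044],[-0.0107,-0.0482,0,0,0,0.0556],[-0.0123,-0.058,0,0,0,0.0667],[-0.0138,-0.0677,0,0,0,0.0778],[-0.015,-0.0775,0,0,0,0.089],[-0.0162,-0.0873,0,0,0,0.1],[-0.0172,-0.0972,0,0,0,0.111]]}}

```text
time_s: 30.02
ee_pos: [567.3, 21.0, 62.8]
tcp_rot: [-2.157, -2.28, 0.002]
wrist_force: [5.1, 0.3, -3.6]
width: 0.006
```

Emit:
{"fn": "carry_out", "kwargs": {"targets": [[-0.0013,-0.0048,0,0,0,0.0056],[-0.0025,-0.0096,0,0,0,0.011],[-0.0037,-0.0144,0,0,0,0.0167],[-0.0048,-0.0192,0,0,0,0.0222],[-0.0059,-0.024,0,0,0,0.0278],[-0.0069,-0.0288,0,0,0,0.0333],[-0.0079,-0.0336,0,0,0,0.0389],[-0.0089,-0.0385,0,0,0,0.0444],[-0.0098,-0.0433,0,0,0,0.05],[-0.0107,-0.0482,0,0,0,0.0556]]}}

```text
time_s: 30.85
ee_pos: [560.2, 18.8, 62.9]
tcp_rot: [-2.255, -2.184, 0.002]
wrist_force: [5.2, -1.9, -2.4]
width: 0.004
```

```bash
python3 - <<'E'
from h import *
peg(-91)
rows([(-91,22,62.3),(-93,22,62.3),(-94,22,62.3)],4)
arc(-2)
V=cloud(load('side')); 
m=(V[...,2]>95)&(V[...,2]<110)&(np.hypot(V[...,0]-AX[0],V[...,1]-AX[1])<95)&(V[...,1]>90); A=V[m]
if len(A): print('cup top',len(A),A.mean(0),np.degrees(np.arctan2(*(A[:,:2].mean(0)-AX+[2.5,3])[::-1])))
E
```

```text
peg side 70 [538.2  14.3  79.2] -88.7
tang F 3.8 rad F 1.4
t 30.9 pos [560.   18.8  62.9] F [ 3.8 -1.5 -1.6] q6 -0.02
[0.0027, -0.0056, 0.0038, -0.002, -0.0004, -0.0099]
[-0.0024, -0.0247, 0.0039, -0.002, -0.0004, 0.0124]
[-0.0047, -0.0343, 0.0039, -0.002, -0.0003, 0.0235]
[-0.0005, -0.0019, 0.0, 0.0, 0.0, 0.0022]
[-0.001, -0.0038, 0.0, 0.0, 0.0, 0.0044]
[-0.0015, -0.0057, 0.0, 0.0, 0.0, 0.0067]
[-0.002, -0.0076, 0.0, 0.0, 0.0, 0.0089]
[-0.0025, -0.0096, 0.0, 0.0, 0.0, 0.0111]
[-0.003, -0.0115, 0.0, 0.0, 0.0, 0.0133]
[-0.0034, -0.0134, 0.0, 0.0, 0.0, 0.0156]
[-0.0039, -0.0153, 0.0, 0.0, 0.0, 0.0178]
[-0.0043, -0.0172, 0.0, 0.0, 0.0, 0.02]
[-0.0048, -0.0192, 0.0, 0.0, 0.0, 0.0222]
cup top 18 [502.00130753 144.41843464 102.90673848] 126.65711659818183
```

Emit:
{"fn": "carry_out", "kwargs": {"targets": [[-0.0013,-0.0048,0,0,0,0.0056],[-0.0025,-0.0096,0,0,0,0.011],[-0.0037,-0.0144,0,0,0,0.0167],[-0.0048,-0.0192,0,0,0,0.0222],[-0.0059,-0.024,0,0,0,0.0278],[-0.0069,-0.0288,0,0,0,0.0333],[-0.0079,-0.0336,0,0,0,0.0389],[-0.0089,-0.0385,0,0,0,0.0444],[-0.0098,-0.0433,0,0,0,0.05],[-0.0107,-0.0482,0,0,0,0.0556]]}}

```text
time_s: 31.73
ee_pos: [552.7, 17.3, 62.9]
tcp_rot: [-2.35, -2.081, 0.003]
wrist_force: [5.9, -1.3, -2.5]
width: 0.004
```

Emit:
{"fn": "carry_out", "kwargs": {"targets": [[-0.0005,-0.0019,0,0,0,0.0022],[-0.001,-0.0038,0,0,0,0.0044],[-0.0015,-0.0057,0,0,0,0.0067],[-0.002,-0.0076,0,0,0,0.0089],[-0.0025,-0.0096,0,0,0,0.0111],[-0.003,-0.0115,0,0,0,0.0133],[-0.0034,-0.0134,0,0,0,0.0156],[-0.0039,-0.0153,0,0,0,0.0178],[-0.0043,-0.0172,0,0,0,0.02],[-0.0048,-0.0192,0,0,0,0.0222]]}}

```text
time_s: 32.57
ee_pos: [549.8, 16.9, 62.9]
tcp_rot: [-2.386, -2.04, 0.003]
wrist_force: [5.7, -1.7, -2.4]
width: 0.008
```

Emit:
{"fn": "carry_out", "kwargs": {"targets": [[-0.001,-0.0038,0,0,0,0.0045],[-0.002,-0.0077,0,0,0,0.009],[-0.003,-0.0115,0,0,0,0.0133],[-0.0039,-0.0153,0,0,0,0.0178],[-0.0048,-0.0192,0,0,0,0.0222],[-0.0057,-0.023,0,0,0,0.0267],[-0.0065,-0.0269,0,0,0,0.0311],[-0.0073,-0.0307,0,0,0,0.0356],[-0.0081,-0.0346,0,0,0,0.04],[-0.0089,-0.0385,0,0,0,0.0444]]}}

```text
time_s: 33.4
ee_pos: [543.8, 16.3, 62.9]
tcp_rot: [-2.457, -1.955, 0.003]
wrist_force: [4.3, -2.7, -3.3]
width: 0.006
```

```bash
python3 - <<'E'
from h import *
peg(-101)
rows([(-101,22,62.3)],4)
E
```

```text
peg side 76 [521.7  14.8  79.2] -100.9
tang F 4.4 rad F 0.3
t 33.45 pos [543.7  16.3  62.9] F [ 4.2 -1.1 -2.3] q6 0.17
[0.005, 0.0048, 0.0039, -0.002, 0.0003, -0.0224]
```

Emit:
{"fn": "carry_out", "kwargs": {"targets": [[-0.0005,-0.0019,0,0,0,0.0022],[-0.001,-0.0038,0,0,0,0.0044],[-0.0015,-0.0057,0,0,0,0.0067],[-0.002,-0.0076,0,0,0,0.0089],[-0.0025,-0.0096,0,0,0,0.0111],[-0.003,-0.0115,0,0,0,0.0133],[-0.0034,-0.0134,0,0,0,0.0156],[-0.0039,-0.0153,0,0,0,0.0178],[-0.0043,-0.0172,0,0,0,0.02],[-0.0048,-0.0192,0,0,0,0.0222]]}}

```text
time_s: 34.28
ee_pos: [540.7, 16.2, 63.0]
tcp_rot: [-2.491, -1.911, 0.004]
wrist_force: [3.5, -2.5, -3.0]
width: 0.005
```

Emit:
{"fn": "carry_out", "kwargs": {"targets": [[-0.0005,-0.0019,0,0,0,0.0022],[-0.001,-0.0038,0,0,0,0.0044],[-0.0015,-0.0057,0,0,0,0.0067],[-0.002,-0.0076,0,0,0,0.0089],[-0.0025,-0.0096,0,0,0,0.0111],[-0.003,-0.0115,0,0,0,0.0133],[-0.0034,-0.0134,0,0,0,0.0156],[-0.0039,-0.0153,0,0,0,0.0178],[-0.0043,-0.0172,0,0,0,0.02],[-0.0048,-0.0192,0,0,0,0.0222]]}}

```text
time_s: 35.12
ee_pos: [537.7, 16.2, 62.9]
tcp_rot: [-2.525, -1.867, 0.004]
wrist_force: [4.2, -3.3, -2.2]
width: 0.006
```

Emit:
{"fn": "carry_out", "kwargs": {"targets": [[-0.0005,-0.0019,0,0,0,0.0022],[-0.001,-0.0038,0,0,0,0.0044],[-0.0015,-0.0057,0,0,0,0.0067],[-0.002,-0.0076,0,0,0,0.0089],[-0.0025,-0.0096,0,0,0,0.0111],[-0.003,-0.0115,0,0,0,0.0133],[-0.0034,-0.0134,0,0,0,0.0156],[-0.0039,-0.0153,0,0,0,0.0178],[-0.0043,-0.0172,0,0,0,0.02],[-0.0048,-0.0192,0,0,0,0.0222]]}}

```text
time_s: 35.95
ee_pos: [534.6, 16.3, 62.9]
tcp_rot: [-2.557, -1.822, 0.004]
wrist_force: [5.0, -3.5, -2.3]
width: 0.007
```

Emit:
{"fn": "carry_out", "kwargs": {"targets": [[-0.0005,-0.0019,0,0,0,0.0022],[-0.001,-0.0038,0,0,0,0.0044],[-0.0015,-0.0057,0,0,0,0.0067],[-0.002,-0.0076,0,0,0,0.0089],[-0.0025,-0.0096,0,0,0,0.0111],[-0.003,-0.0115,0,0,0,0.0133],[-0.0034,-0.0134,0,0,0,0.0156],[-0.0039,-0.0153,0,0,0,0.0178],[-0.0043,-0.0172,0,0,0,0.02],[-0.0048,-0.0192,0,0,0,0.0222]]}}

```text
time_s: 36.78
ee_pos: [531.7, 16.5, 62.9]
tcp_rot: [-2.589, -1.777, 0.004]
wrist_force: [4.7, -2.9, -1.6]
width: 0.009
```

```bash
python3 - <<'E'
from h import *
peg(-109)
rows([(-108,22,62.3)],4)
E
```

```text
peg side 70 [509.9  17.2  79.6] -108.6
tang F 3.5 rad F 1.0
t 36.83 pos [531.6  16.6  62.9] F [ 3.  -2.1 -1.7] q6 0.31
[0.0077, 0.0156, 0.004, -0.002, 0.0007, -0.0344]
```

Emit:
{"fn": "carry_out", "kwargs": {"targets": [[-0.0005,-0.0019,0,0,0,0.0022],[-0.001,-0.0038,0,0,0,0.0044],[-0.0015,-0.0057,0,0,0,0.0067],[-0.002,-0.0076,0,0,0,0.0089],[-0.0025,-0.0096,0,0,0,0.0111],[-0.003,-0.0115,0,0,0,0.0133],[-0.0034,-0.0134,0,0,0,0.0156],[-0.0039,-0.0153,0,0,0,0.0178],[-0.0043,-0.0172,0,0,0,0.02],[-0.0048,-0.0192,0,0,0,0.0222]]}}

```text
time_s: 37.67
ee_pos: [528.7, 16.9, 62.9]
tcp_rot: [-2.62, -1.73, 0.004]
wrist_force: [4.1, -3.8, -2.6]
width: 0.007
```

Emit:
{"fn": "carry_out", "kwargs": {"targets": [[-0.0005,-0.0019,0,0,0,0.0022],[-0.001,-0.0038,0,0,0,0.0044],[-0.0015,-0.0057,0,0,0,0.0067],[-0.002,-0.0076,0,0,0,0.0089],[-0.0025,-0.0096,0,0,0,0.0111],[-0.003,-0.0115,0,0,0,0.0133],[-0.0034,-0.0134,0,0,0,0.0156],[-0.0039,-0.0153,0,0,0,0.0178],[-0.0043,-0.0172,0,0,0,0.02],[-0.0048,-0.0192,0,0,0,0.0222]]}}

```text
time_s: 38.5
ee_pos: [525.4, 17.5, 62.9]
tcp_rot: [-2.65, -1.684, 0.005]
wrist_force: [1.0, -1.7, -0.8]
width: -0.0
```

Emit:
{"fn": "carry_out", "kwargs": {"targets": [[0,-0.0003,0,0,0,0],[-0.0001,-0.0006,0,0,0,0.001],[-0.0002,-0.001,0,0,0,0.001],[-0.0003,-0.0013,0,0,0,0.0015],[-0.0004,-0.0016,0,0,0,0.002],[-0.0005,-0.002,0,0,0,0.002],[-0.0006,-0.0023,0,0,0,0.0025],[-0.0007,-0.0027,0,0,0,0.003],[-0.0007,-0.003,0,0,0,0.0035],[-0.0007,-0.003,0,0,0,0.0035]]}}

```text
time_s: 39.33
ee_pos: [525.0, 17.6, 62.9]
tcp_rot: [-2.654, -1.677, 0.005]
wrist_force: [0.9, 1.0, -0.4]
width: 0.007
```

Emit:
{"fn": "carry_out", "kwargs": {"targets": [[0,-0.0004,0,0,0,0],[-0.0001,-0.0008,0,0,0,0.001],[-0.0002,-0.0012,0,0,0,0.001],[-0.0003,-0.0016,0,0,0,0.0015],[-0.0004,-0.002,0,0,0,0.002],[-0.0005,-0.0024,0,0,0,0.0025],[-0.0006,-0.0028,0,0,0,0.003],[-0.0007,-0.0032,0,0,0,0.0035],[-0.0008,-0.0035,0,0,0,0.004],[-0.0008,-0.0035,0,0,0,0.004]]}}

```text
time_s: 40.17
ee_pos: [524.5, 17.6, 62.9]
tcp_rot: [-2.66, -1.668, 0.005]
wrist_force: [1.6, -0.5, -0.4]
width: 0.002
```

```bash
python3 - <<'E'
from h import *
peg(-113)
F=[]
for i in range(3): grab_frame('side'); F.append(sense()['wrist_force'])
print(np.round(F,1))
E
```

```text
peg side 65 [504.1  19.1  79.3] -113.0
tang F 0.8 rad F 0.2
[[ 1.4 -0.3 -0. ]
 [ 2.2 -0.   0.1]
 [ 1.5 -0.9 -0. ]]
```

Emit:
{"fn": "carry_out", "kwargs": {"targets": [[0,-0.0004,0,0,0,0],[-0.0001,-0.0008,0,0,0,0.001],[-0.0002,-0.0012,0,0,0,0.001],[-0.0003,-0.0016,0,0,0,0.0015],[-0.0004,-0.002,0,0,0,0.002],[-0.0005,-0.0024,0,0,0,0.0025],[-0.0006,-0.0028,0,0,0,0.003],[-0.0007,-0.0032,0,0,0,0.0035],[-0.0008,-0.0035,0,0,0,0.004],[-0.0008,-0.0035,0,0,0,0.004]]}}

```text
time_s: 41.2
ee_pos: [524.0, 17.8, 62.9]
tcp_rot: [-2.665, -1.66, 0.005]
wrist_force: [1.6, -1.1, 0.1]
width: 0.005
```

Emit:
{"fn": "carry_out", "kwargs": {"targets": [[0,-0.0004,0,0,0,0],[-0.0001,-0.0008,0,0,0,0.001],[-0.0002,-0.0012,0,0,0,0.001],[-0.0003,-0.0016,0,0,0,0.0015],[-0.0004,-0.002,0,0,0,0.002],[-0.0005,-0.0024,0,0,0,0.0025],[-0.0006,-0.0028,0,0,0,0.003],[-0.0007,-0.0032,0,0,0,0.0035],[-0.0008,-0.0035,0,0,0,0.004],[-0.0008,-0.0035,0,0,0,0.004]]}}

```text
time_s: 42.03
ee_pos: [523.5, 17.9, 62.9]
tcp_rot: [-2.67, -1.651, 0.005]
wrist_force: [1.4, -1.3, -0.8]
width: 0.004
```

Emit:
{"fn": "carry_out", "kwargs": {"targets": [[0,-0.0004,0,0,0,0],[-0.0001,-0.0008,0,0,0,0.001],[-0.0002,-0.0012,0,0,0,0.001],[-0.0003,-0.0016,0,0,0,0.0015],[-0.0004,-0.002,0,0,0,0.002],[-0.0005,-0.0024,0,0,0,0.0025],[-0.0006,-0.0028,0,0,0,0.003],[-0.0007,-0.0032,0,0,0,0.0035],[-0.0008,-0.0035,0,0,0,0.004],[-0.0008,-0.0035,0,0,0,0.004]]}}

```text
time_s: 42.87
ee_pos: [523.0, 18.0, 63.0]
tcp_rot: [-2.676, -1.643, 0.005]
wrist_force: [2.4, -1.3, -1.4]
width: 0.005
```

Emit:
{"fn": "carry_out", "kwargs": {"targets": [[0,-0.0004,0,0,0,0],[-0.0001,-0.0008,0,0,0,0.001],[-0.0002,-0.0012,0,0,0,0.001],[-0.0003,-0.0016,0,0,0,0.0015],[-0.0004,-0.002,0,0,0,0.002],[-0.0005,-0.0024,0,0,0,0.0025],[-0.0006,-0.0028,0,0,0,0.003],[-0.0007,-0.0032,0,0,0,0.0035],[-0.0008,-0.0035,0,0,0,0.004],[-0.0008,-0.0035,0,0,0,0.004]]}}

```text
time_s: 43.7
ee_pos: [522.9, 18.0, 63.0]
tcp_rot: [-2.681, -1.635, 0.004]
wrist_force: [5.0, -4.6, -2.3]
width: 0.004
```

Emit:
{"fn": "carry_out", "kwargs": {"targets": [[0,-0.0005,0,0,0,0],[-0.0002,-0.001,0,0,0,0],[-0.0003,-0.0015,0,0,0,0],[-0.0004,-0.002,0,0,0,0],[-0.0005,-0.0024,0,0,0,0],[-0.0005,-0.0028,0,0,0,0],[-0.0005,-0.003,0,0,0,0],[-0.0005,-0.003,0,0,0,0],[-0.0005,-0.003,0,0,0,0],[-0.0005,-0.003,0,0,0,0]]}}

```text
time_s: 44.53
ee_pos: [522.8, 18.0, 63.1]
tcp_rot: [-2.682, -1.635, 0.003]
wrist_force: [4.6, -2.9, -3.5]
width: 0.004
```

```bash
python3 - <<'E'
from h import *
peg(-113)
print(sense()['wrist_force'],sense()['ee_pos'])
E
```

```text
peg side 72 [503.   19.4  78.6] -113.6
tang F 6.5 rad F 0.1
[ 5.91208894 -2.65406923 -2.8090361 ] [522.86161209  17.98305847  63.10493619]
```

Emit:
{"fn": "carry_out", "kwargs": {"targets": [[-0.0002,-0.001,0,0,0,0],[-0.0003,-0.002,0,0,0,0],[-0.0005,-0.0028,0,0,0,0],[-0.0006,-0.0036,0,0,0,0],[-0.0007,-0.0043,0,0,0,0],[-0.0008,-0.005,0,0,0,0],[-0.0008,-0.0056,0,0,0,0],[-0.0008,-0.006,0,0,0,0],[-0.0008,-0.0063,0,0,0,0],[-0.0008,-0.0063,0,0,0,0]]}}

```text
time_s: 45.42
ee_pos: [522.8, 18.0, 63.2]
tcp_rot: [2.682, 1.635, -0.0]
wrist_force: [7.0, -4.5, -5.4]
width: 0.005
```

```bash
python3 - <<'E'
from h import *
peg(-113)
print(sense()['wrist_force'],sense()['ee_pos'])
f=grab('top'); save(f['image'],'t7')
E
```

```text
peg side 78 [503.3  18.9  78.5] -113.8
tang F 8.1 rad F 1.5
[ 6.9257068  -4.52772662 -4.45936779] [522.80145411  18.01540436  63.195503  ]
```

Emit:
{"fn": "carry_out", "kwargs": {"targets": [[-0.0002,-0.002,0,0,0,0],[-0.0003,-0.004,0,0,0,0],[-0.0005,-0.006,0,0,0,0],[-0.0006,-0.0075,0,0,0,0],[-0.0007,-0.0085,0,0,0,0],[-0.0008,-0.0095,0,0,0,0],[-0.0008,-0.0105,0,0,0,0],[-0.0008,-0.011,0,0,0,0],[-0.0008,-0.011,0,0,0,0],[-0.0008,-0.011,0,0,0,0]]}}

```text
time_s: 46.35
ee_pos: [522.8, 18.1, 63.3]
tcp_rot: [2.679, 1.634, 0.004]
wrist_force: [10.8, -6.3, -8.1]
width: 0.004
```

Emit:
{"fn": "carry_out", "kwargs": {"targets": [[0,0.005,0,0,0,0],[0,0.015,0,0,0,0],[0,0.03,0,0,0,0],[0,0.05,0,0,0,0],[0,0.075,0,0,0,0],[0,0.1,0,0,0,0],[0,0.12,0,0,0,0],[0,0.13,0,0,0,0],[0,0.13,0,0,0,0],[0,0.13,0,0,0,0]]}}

```text
time_s: 47.18
ee_pos: [540.0, 9.1, 63.3]
tcp_rot: [2.68, 1.634, 0.003]
wrist_force: [-0.0, -1.3, -0.4]
width: 0.002
```

Emit:
{"fn": "carry_out", "kwargs": {"targets": [[0,0,-0.05,0,0,0],[0,0,-0.15,0,0,0],[0,0,-0.27,0,0,0],[0,0,-0.4,0,0,0],[0,0,-0.54,0,0,0],[0,0,-0.68,0,0,0],[0,0,-0.82,0,0,0],[0,0,-0.92,0,0,0],[0,0,-1,0,0,0],[0,0,-1,0,0,0]]}}

```text
time_s: 48.02
ee_pos: [540.4, 9.4, 216.2]
tcp_rot: [2.677, 1.632, 0.009]
wrist_force: [0.9, 0.6, -0.1]
width: 0.001
```

Emit:
{"fn": "carry_out", "kwargs": {"targets": [[-0.05,0,0,0,0,0],[-0.15,0,0,0,0,0],[-0.27,0,0,0,0,0],[-0.4,0,0,0,0,0],[-0.54,0,0,0,0,0],[-0.68,0,0,0,0,0],[-0.82,0,0,0,0,0],[-0.92,0,0,0,0,0],[-1,0,0,0,0,0],[-1,0,0,0,0,0]]}}

```text
time_s: 48.85
ee_pos: [470.5, -125.3, 215.4]
tcp_rot: [2.679, 1.631, 0.007]
wrist_force: [-0.8, -1.0, 0.5]
width: 0.007
```

```bash
python3 - <<'E'
from h import *
peg(-113)
print(sense()['time_s'],sense()['ee_pos'],sense()['wrist_force'])
s=load('side'); t=grab('top')
a=cv2.resize(s['image'][120:250,255:375],(480,520),interpolation=cv2.INTER_CUBIC); b=cv2.resize(t['image'][160:240,250:330],(320,320),interpolation=cv2.INTER_CUBIC)
h=np.zeros((520,800,3),np.uint8); h[:,:480]=a; h[:320,480:]=b; save(h,'c8')
E
```

```text
peg side 52 [499.3  23.8  78.2] -116.3
tang F 0.3 rad F -0.1
48.9 [ 471.15200882 -124.47159626  215.55303215] [ 0.34255264 -0.03567977 -0.40025225]
```

View pics/c8.png

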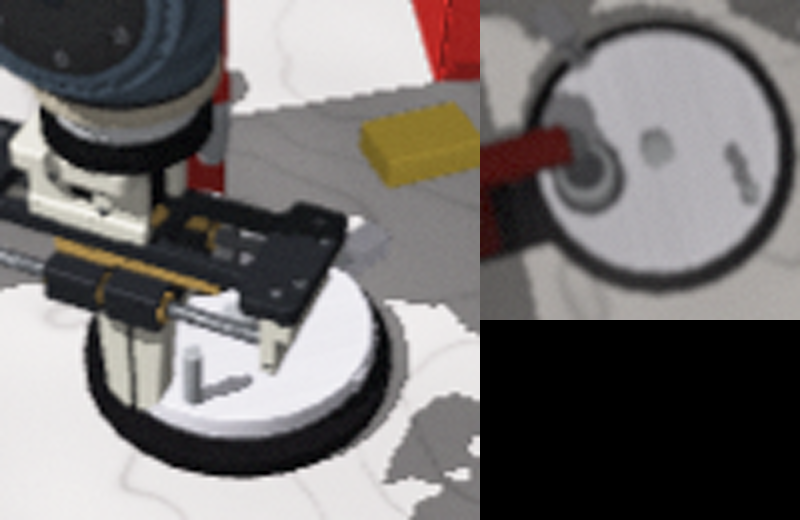

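```bash
python3 -c "
from cell import *
print(hand_in())"
```

```text
the job is handed in; nothing more can be done
None
```

I stood the dosing cup upright in the ring seat, let go of it, and pushed the turret clockwise by its peg to its home stop. I then moved the arm clear and handed the job in at about 49 s.

**Evidence that the turret is home:**
- **Catch:** the push force fell from about 5 N to under 1 N as the catch dropped in.
- **Stop:** about 2.5 mm further on it met a rigid stop, with no movement under a 12.5 N push. Total travel was about 90°, against a stated range of about 92°.
- **Forces:** the largest force I read was about 15 N. I only read it at the end of each move, so short peaks in between were not seen. I never saw the 8–10 N of the first catch, although the peg had clearly moved past it.

**Last check:** the last picture showed the cup upright in its seat at the chute, the peg where the stop had left it, and nothing touching. I saw nothing moved in the views I took, but I did not re-measure the other things on the counter at the end.

**What disagreed:**
- **Cup and chute:** by my rough estimate the cup sits 10–14° short of the chute's exact centre. The allowed difference between machines is 11°, and my measurement error is a few degrees. I went by the felt catch and stop instead.
- **Cameras:** they differed from each other by 2–3 mm, so I placed the cup from its position relative to the ring within each view.

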